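# Work a seized clamp knob loose and put the stone in its tray

## Task

The cross-bar knob of the holding jig has seized with rust and plaster dust. Forcing it one way will not shift it: rock it to and fro in small arcs, firmly to one stop and then to the other, until it breaks free, and then unscrew it a quarter turn anticlockwise. Swing the clamp arm well clear of the ironstone chip, to the side where no bottle stands in its way, then lift the chip out of the jig and lay it flat in the middle of the open card tray without letting it fall. Leave the clamp open, and do not push or knock over the bottles and the wooden wedge around it.

Things in the scene. Friction and masses are not known exactly. Their poses are not given: they have to be found in the camera images.
- clamp_knob (a joint): Knob angle about the vertical (rad), growing anticlockwise from above = unscrewing; starts within 0.05 of 0. Seized: 0.20 rad of play each way between hard stops. Each swing right up to the stop opposite the last one crumbles a layer of crust; after 3 to 7 half-swings (it varies) it comes free at the anticlockwise stop and turns on to 1.75. Drag 0.15 N m, 0.35 N m at 1 rad/s.
- knob_grip (a point): Centre of the knob's dark steel cross bar, on the turning axis, 67 mm above the bench; turns with it, z up. Bar: 58 mm long (y axis), 12 mm thick (x axis), 55 to 79 mm above the bench; below it a neck of 17 to 24 mm diameter, a 28 mm washer to 47 mm and the arm's eye to 45 mm. Bar square across the arm at the start. Pinch across the 12 mm from above.
- clamp_arm (a joint): Swing of the clamp arm (rad) about the knob's axis; 0 at the start, over the stone; grows anticlockwise from above; +-1.9. Clamped hard until the knob has been unscrewed by about 1.0 rad, then moves with a light drag (0.06 N m) and stays where left. Clear of the stone from 0.9 rad either way.
- clamp_tip (a point): Point in the free end of the clamp arm, 85 mm from the turning axis, 38 mm above the bench. x axis: along the arm towards the axis, y across, z up (a positive swing moves it to -y). Dark steel bar 18 mm wide (22 mm at its round end), 31.5 to 44 mm above the bench, ending 97 mm from the axis; its rubber foot is 1 mm over the stone. Push it sideways.
- nest (a point): Centre of the jig's grey felt pad (72 x 50 mm), 15 mm above the bench. x axis: along the jig to the turning axis, 85 mm away (steel post, 28 mm diameter); y across, z up. Jig: fixed aluminium plate 200 x 104 x 12 mm, its middle 40 mm from here along x. Four 6 mm dowels up to 25 mm above the bench at x = +-37.5, y = +-13 mm round the stone.
- specimen_center (a point): Centre (half-way up) of the stone in the jig: flat brown ironstone chip, 43 mm (x) by 68 mm (y) by 14 mm high (z up), rounded outline, 65 to 130 g. At the start its y lies along the jig and its underside is 15 mm above the bench. Pinch it across the 43 mm at its middle; the jig plate beside the felt pad is 12 mm above the bench.
- tray_in (a point): Middle of the inner floor of the open white card tray, 5 mm above the bench, z up. Inside 118 mm (x) by 100 mm (y), walls 3 mm thick and up to 18 mm above the bench; grey lining; fixed.
- glue_bottle: White bottle with a yellow cap, 38 mm diameter, 100 mm high, close beside the jig, left or right: the arm would hit it after about 0.7 rad to that side. Origin: bottom centre, at z = 0. Loose bystander, to be left alone.
- wedge: Pine wedge, 22 x 57 x 10 mm, lying on the other side of the jig; the arm passes above it. Origin: bottom centre, at z = 0. Loose bystander, to be left alone.
- consolidant: Brown bottle with a black cap behind the jig, 52 mm diameter, 125 mm high. Origin: bottom centre, at z = 0. Loose bystander, to be left alone.
- kicker: Small blue bottle with a white cap at the back, 32 mm diameter, 85 mm high. Origin: bottom centre, at z = 0. Loose bystander, to be left alone.
- lamp_elbow (a point): Elbow of the fixed desk lamp on the right, 360 mm above the bench. Its lower arm (35 mm thick) rises to here from a foot at x 0.43, y -0.35; from here the upper arm goes up and right to a shade at x 0.40 to 0.64, y -0.41 to -0.20, from 380 mm up. Keep the robot's arm clear of it. The rough boulder behind the jig begins at x = 0.70 and is 340 mm high there.

How it is judged:
By the outcome, as a careful person would: the job done as asked, in the order asked, and still so for the second after the job is handed in, with the robot touching nothing.
It also fails if it takes over 69 s, if anything falls off the work surface, if the arm or the gripper's body presses on something with over 40 N, if the wrist force passes 120 N, or if a joint passes its speed limit or range.

## Robot

A 6-joint arm with a two-finger parallel gripper is mounted at the origin on a cart in front of the work surface, level with it; the furniture and walls round the work are solid. World frame = base frame: x ahead of the robot, y to its left, z up, the work surface at z = 0. Lengths are in m, angles in rad, forces in N, time in s.
With the tool pointing down it reaches from about 0.25 to 0.775 m from the base axis. Payload 4 kg.
Tool frame: the origin (TCP) lies on the centre line of the jaws, within the pads' length; the fingertips stand 17 mm ahead of it and the grasp point (between the pads) lies 2 mm behind it; z points along the fingers, y is the line along which they close (so a half turn about z gives the same grasp; the last joint's range is limited). The gripper opens to 94 mm and grips with 3 to 60 N. Pads are 16 mm wide; open, the fingers measure 119 mm over their backs; the gripper's body (75 mm by 177 mm) begins 78 mm behind the grasp point.
Start: joints at [1.164, 0.087, 1.371, -0, 1.684, -0.103], TCP at [0.165, 0.525, 0.223] pointing down, gripper open.
Joint ranges: [-3.1, 3.1], [-0.76, 2.03], [0.27, 2.55], [-1.08, 4.22], [0.17, 2.65], [-2.57, 2.57]. Speed limits (rad/s): [2.79, 2.79, 3.14, 3.14, 3.14, 3.14].

## Interface

Orientations are given as [roll, pitch, yaw] about the fixed x, y, z axes, in that order (R = Rz(yaw) Ry(pitch) Rx(roll)).
In Python, from bench import robot gives the robot as it stands.
- The arm moves only by the tool servo_tool, never from a script. Its argument "plan" is a list of rows, each a list of 7 numbers: the shift along the tool's x, y, z normalised to -1 to 1, where 1 is 0.1 m, then the turn, a rotation vector about the tool's x, y, z normalised to -1 to 1, where 1 is pi/2 rad, then the finger opening in mm, from 0 to 94. In form: [[x, y, z, ax, ay, az, gripper], ...]. A call has 1 to 12 rows; each row is the pose to reach, as a shift and turn from the pose commanded when the call began, along the tool's axes at that moment; what a row does not reach only later rows make up. A row lasts 1/12 s, in which the tool goes at most 41.7 mm and 7.16 degrees, less where a joint would pass 70% of its speed; a pose out of reach is approached as far as the arm can. A call with a number of a shift or a turn outside -1 to 1 is refused whole. A call with a gripper value outside its range is refused whole. The fingers move at their own pace and stop on an object; the grip force is fixed at half the most. Time passes only in rows, so rows that repeat a pose let the fingers close. It gives the time, the measured TCP pose, the force, the opening and the grip force at its end, in the units of the state.
- robot.get_obs(): the state, without advancing time (a new reading comes with each control period).
- robot.snapshot(name): name is "scene" or "top" or "wrist"; returns the picture (384x512x3 uint8, red, green, blue); there is no depth.
- robot.camera_params(name): a dict with "camera_matrix" (3x3 intrinsics, pixels), "rvec" (rotation vector, rad) and "tvec" (3), from world to camera coordinates, as OpenCV has them; the wrist camera has in their place "tool_from_camera" (4x4, takes a point from camera to tool coordinates, whose origin is the TCP and whose axes are the flange's). Camera axes: x right, y down, z forward; pixel columns grow to the right and rows downward; lengths in m; the calibration is good to about 2 mm. The wrist camera is an equidistant fisheye: a pixel r from the principal point sees the ray r / f radians off the axis. A picture is of the moment at which its call begins: read the wrist's pose just before it. camera_params takes no time and is no camera call.
- robot.close_job(): hands the job in; it is judged then, once.
Trained networks look in the newest picture that a camera, given by its name, has taken for a name from the list of things; names that differ only in an ending like _2 or _b are one class to them, and where a whole thing is asked for, a point or a joint stands for the part that bears it (a point fixed in the world has none). Each returns a list of dicts, best first, with "conf" (0 to 1); they miss things now and then, are a little off and sometimes report something else, mostly with a low value. They report only what shows in the picture. A call takes as long as a camera call.
- robot.find_in(thing, camera): "extent" ([centre column, centre row, width, height] in pixels, round what is visible of it).
The state is a dict: "time": time; "joint_positions": joint angles; "qvel": joint speeds; "joint_torque": joint torques, N m; "tool_pos": TCP position; "ee_rot": TCP orientation; "wrist_force": force on the tool from outside, world axes, zero at the start; "wrist_torque": the same for the moment, N m; "width": finger opening in m; "finger_force": force on a finger pad.
Only numpy, scipy, OpenCV 4.12 (cv2) and the standard library are available. Lean on these libraries where they do the work, as an engineer would, in place of code of your own. Each camera call takes 0.05 s, during which the arm holds its last target. There are 200 camera calls.

## Working session

There is one attempt and no reset: what is moved stays moved. The work goes in short steps, Python scripts to look and compute and a tool call to move; the robot and the scene stay as the last step left them, time stands still between calls to the robot, and variables do not carry over. Pictures are saved under pics/ and viewed, at most 10 in all, crops included, and the job is handed in when it is done.

Besides the shell and the picture viewer there is one more tool, called after "Call:" as name(argument=value, ...) on one line, values as JSON. servo_tool: Moves the arm, as the interface text tells. Scaled input: -1 to 1 covers 0.1 m each way for a shift and pi/2 rad each way for a turn. Its arguments: {"type":"object","properties":{"plan":{"type":"array","items":{"type":"array","items":{"type":"number"}}}},"required":["plan"]}

```bash
mkdir -p pics; ls; python3 - <<'E'
from bench import robot
import cv2,numpy as np
o=robot.get_obs();print(o['time'],o['tool_pos'],o['ee_rot'],o['width'])
for c in("scene","top"):
    im=robot.snapshot(c);cv2.imwrite(f"pics/{c}0.png",im[:,:,::-1])
    p=robot.camera_params(c);print(c,{k:np.round(v,4).tolist() for k,v in p.items()})
    for t in["knob_grip","clamp_tip","specimen_center","nest","tray_in","glue_bottle","wedge","consolidant","kicker","clamp_arm"]:
        print(t,[(np.round(d['extent'],1).tolist(),round(d['conf'],2)) for d in robot.find_in(t,c)[:2]])
print(robot.camera_params("wrist"))
E
```

```text
pics
0.0 [0.16431549 0.52435616 0.22132025] [-3.13942983e+00 -2.35450020e-04  2.83782301e+00] 0.09386690613392369
scene {'camera_matrix': [[379.6479, 0.0, 254.6683], [0.0, 379.6479, 187.497], [0.0, 0.0, 1.0]], 'rvec': [1.9684, -0.5719, 0.3281], 'tvec': [-0.4698, 0.376, 0.6561]}
knob_grip [([274.5, 277.5, 31.4, 31.8], 0.73), ([284.4, 257.7, 20.7, 16.4], 0.6)]
clamp_tip [([275.9, 277.5, 29.6, 30.3], 0.55)]
specimen_center [([255.5, 295.4, 16.3, 12.7], 0.59)]
nest [([269.1, 286.0, 82.0, 72.8], 0.91), ([274.5, 275.8, 26.3, 25.2], 0.55)]
tray_in [([218.4, 241.3, 56.9, 36.1], 0.66)]
glue_bottle [([240.4, 262.0, 17.0, 33.8], 0.63), ([256.1, 295.6, 18.3, 14.5], 0.25)]
wedge [([300.5, 302.4, 27.4, 21.3], 0.59)]
consolidant [([299.0, 301.8, 20.7, 18.0], 0.69), ([278.9, 227.4, 21.4, 43.3], 0.57)]
kicker [([266.1, 221.7, 10.9, 31.2], 0.52)]
clamp_arm [([273.9, 276.3, 29.1, 26.2], 0.44), ([268.8, 287.5, 85.0, 75.4], 0.16)]
top {'camera_matrix': [[498.7617, 0.0, 261.7756], [0.0, 498.7617, 194.0756], [0.0, 0.0, 1.0]], 'rvec': [2.1442, -2.1827, 0.1118], 'tvec': [0.0388, 0.5965, 1.5344]}
knob_grip [(
[... 259 characters left out ...]
glue_bottle []
wedge []
consolidant [([279.9, 201.6, 15.7, 29.0], 0.63), ([234.5, 164.4, 20.4, 19.0], 0.56)]
kicker []
clamp_arm [([281.7, 204.9, 16.0, 23.8], 0.63)]
{'camera_matrix': array([[297.31863964,   0.        , 260.81070745],
       [  0.        , 297.31863964, 190.82306891],
       [  0.        ,   0.        ,   1.        ]]), 'tool_from_camera': array([[ 3.39304171e-04, -9.67850190e-01, -2.51527125e-01,
         7.20265913e-02],
       [ 9.99999659e-01,  1.39084357e-04,  8.13793875e-04,
         6.20469670e-04],
       [-7.52647068e-04, -2.51527315e-01,  9.67849907e-01,
        -1.63541071e-01],
       [ 0.00000000e+00,  0.00000000e+00,  0.00000000e+00,
         1.00000000e+00]])}
```

```bash
cat > h.py <<'E'
import numpy as np,cv2
from bench import robot
from scipy.spatial.transform import Rotation as R
def ray(c,uv,obs=None):
    p=robot.camera_params(c);K=p['camera_matrix'];x=(uv[0]-K[0,2])/K[0,0];y=(uv[1]-K[1,2])/K[1,1]
    if c=='wrist':
        r=np.hypot(x,y);s=np.sin(r)/r if r>1e-9 else 1;d=np.array([x*s,y*s,np.cos(r)])
        T=p['tool_from_camera'];Rt=R.from_euler('xyz',obs['ee_rot']).as_matrix()
        return Rt@T[:3,3]+obs['tool_pos'],Rt@T[:3,:3]@d
    M=cv2.Rodrigues(np.asarray(p['rvec'],float))[0];t=np.ravel(p['tvec'])
    return -M.T@t,M.T@np.array([x,y,1])
def at(c,uv,z,obs=None):
    o,d=ray(c,uv,obs);return np.round(o+d*(z-o[2])/d[2],4)
def shift(goal,yaw,obs=None):
    # shift/turn row for a target with tool pointing down at world yaw (roll=pi)
    o=obs or robot.get_obs();A=R.from_euler('xyz',o['ee_rot']);B=R.from_euler('xyz',[np.pi,0,yaw])
    return np.round(A.inv().apply(np.array(goal)-o['tool_pos'])/.1,3),np.round((A.inv()*B).as_rotvec()/(np.pi/2),3)
E
python3 - <<'E'
from h import *
a=cv2.imread('pics/top0.png')[120:270,150:350];b=cv2.imread('pics/scene0.png')[190:340,180:380]
cv2.imwrite('pics/c0.png',np.vstack([cv2.resize(x,(400,300),interpolation=2)for x in(a,b)]) if 0 else np.hstack([cv2.resize(x,(400,300),interpolation=2)for x in(a,b)]))
print(at('top',(275.3,187.1),.079),at('top',(206.4,208.8),.018),at('top',(283,203),.012),at('scene',(218.4,241.3),.01),at('scene',(284.4,257.7),.067))
E
```

```text
[ 0.6127 -0.0136  0.079 ] [0.555  0.2041 0.018 ] [ 0.5696 -0.0386  0.012 ] [0.5596 0.2051 0.01  ] [ 0.6258 -0.0183  0.067 ]
```

View pics/c0.png

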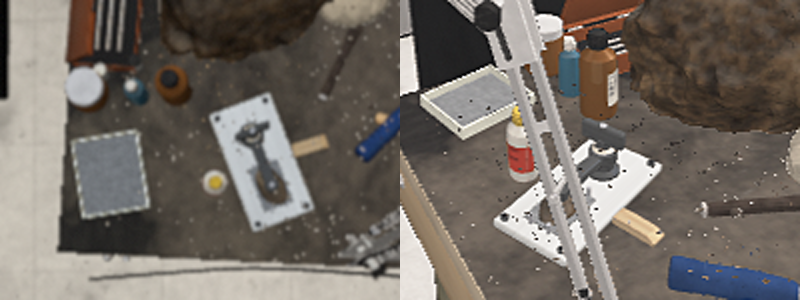

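The pictures show the jig with its knob at top px (276,187) and the arm pointing towards the robot. The glue bottle is on the left (257,210), the wedge on the right (305,192) and the tray at (206,209). So the clamp has to swing to the right, which is positive. I'll move over for a close look.

Call:
servo_tool(plan=[[-0.33, -0.3, 0, 0, 0, 0, 94], [-0.66, -0.6, 0, 0, 0, 0, 94], [-0.98, -0.89, 0, 0, 0, 0, 94], [-0.98, -0.89, 0, 0, 0, 0, 94]])

```text
time: 1.43
tool_pos: [0.2335, 0.4067, 0.2228]
ee_rot: [-3.14, 0.002, 2.833]
wrist_force: [-0.0, 0.5, 0.4]
width: 0.0944
finger_force: 0.0
```

Call:
servo_tool(plan=[[-0.33, -0.3, 0, 0, 0, 0, 94], [-0.66, -0.6, 0, 0, 0, 0, 94], [-0.98, -0.89, 0, 0, 0, 0, 94], [-0.98, -0.89, 0, 0, 0, 0, 94]])

```text
time: 1.77
tool_pos: [0.3006, 0.2927, 0.2228]
ee_rot: [-3.141, 0.003, 2.832]
wrist_force: [0.1, -0.1, -0.2]
width: 0.0941
finger_force: 0.0
```

Call:
servo_tool(plan=[[-0.33, -0.3, 0, 0, 0, 0, 94], [-0.66, -0.6, 0, 0, 0, 0, 94], [-0.98, -0.89, 0, 0, 0, 0, 94], [-0.98, -0.89, 0, 0, 0, 0, 94]])

```text
time: 2.1
tool_pos: [0.3675, 0.1785, 0.2226]
ee_rot: [-3.14, 0.002, 2.831]
wrist_force: [-0.7, -0.1, 0.1]
width: 0.094
finger_force: 0.0
```

Call:
servo_tool(plan=[[-0.33, -0.3, 0, 0, 0, 0, 94], [-0.66, -0.6, 0, 0, 0, 0, 94], [-0.98, -0.89, 0, 0, 0, 0, 94], [-0.98, -0.89, 0, 0, 0, 0, 94]])

```text
time: 2.43
tool_pos: [0.4344, 0.0645, 0.2222]
ee_rot: [-3.14, 0.001, 2.832]
wrist_force: [-0.1, 0.8, 0.1]
width: 0.0937
finger_force: 0.0
```

Call:
servo_tool(plan=[[-0.33, -0.3, 0, 0, 0, 0.07, 94], [-0.66, -0.6, 0, 0, 0, 0.15, 94], [-0.98, -0.89, 0, 0, 0, 0.22, 94], [-0.98, -0.89, 0, 0, 0, 0.3, 94], [-0.98, -0.89, 0, 0, 0, 0.37, 94], [-0.98, -0.89, 0, 0, 0, 0.45, 94], [-0.98, -0.89, 0, 0, 0, 0.5, 94], [-0.98, -0.89, 0, 0, 0, 0.5, 94], [-0.98, -0.89, 0, 0, 0, 0.5, 94]])

```text
time: 3.18
tool_pos: [0.4993, -0.045, 0.2224]
ee_rot: [3.141, -0.001, 2.056]
wrist_force: [0.8, -0.3, 0.1]
width: 0.0942
finger_force: 0.0
```

```bash
python3 - <<'E'
from h import *
o=robot.get_obs();im=robot.snapshot('wrist');print(o['time'],o['tool_pos'],o['ee_rot'],o['joint_positions'])
cv2.imwrite('pics/w1.png',im[:,:,::-1])
for t,z in dict(knob_grip=.079,clamp_tip=.044,specimen_center=.025,nest=.012,tray_in=.01,glue_bottle=.05,wedge=.01,consolidant=.06).items():
    for d in robot.find_in(t,'wrist')[:2]:
        e=d['extent'];print(t,np.round(e,1),round(d['conf'],2),at('wrist',e[:2],z,o))
E
```

```text
3.1833 [ 0.49927885 -0.04503907  0.22239531] [ 3.14122535e+00 -7.30314076e-04  2.05582136e+00] [-2.03645113e-01 -2.15645683e-02  1.48283592e+00  8.02116134e-04
  1.68050180e+00 -6.88582267e-01]
knob_grip [366.9 206.2  22.4  44.3] 0.61 [ 0.6181 -0.0104  0.079 ]
clamp_tip [323.4 197.3  72.9  33. ] 0.89 [ 0.5788 -0.0302  0.044 ]
specimen_center [292.3 184.   48.6  34.8] 0.59 [ 0.5409 -0.0366  0.025 ]
nest [318.6 185.8 153.6  91.3] 0.89 [ 0.5755 -0.0244  0.012 ]
nest [461.5 106.   52.3  27.1] 0.32 [0.7118 0.1847 0.012 ]
tray_in [389.8  41.6 103.4  83.3] 0.81 [0.5683 0.1962 0.01  ]
tray_in [324.2 196.8  75.7  32.3] 0.45 [ 0.5906 -0.034   0.01  ]
glue_bottle [330.4 129.7  41.7  35.9] 0.86 [0.5438 0.0439 0.05  ]
wedge [306.4 243.1  27.   34.8] 0.65 [ 0.6034 -0.1032  0.01  ]
wedge [320.6 185.  151.9  92. ] 0.65 [ 0.5779 -0.0224  0.01  ]
consolidant [455.1 149.6  77.6  43.1] 0.71 [0.7011 0.1099 0.06  ]
consolidant [324.  196.1  78.7  36.3] 0.66 [ 0.5734 -0.0263  0.06  ]
```

View pics/w1.png

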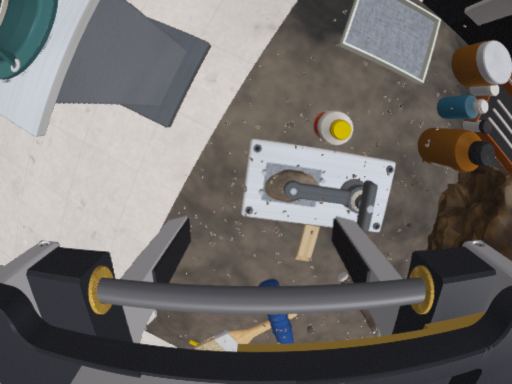

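The wrist view shows the jig at (320,186), the bar from (370,183) to (364,226), the stone at (292,184), the glue bottle at (338,128) and the boulder at right beyond column 430. The bolt corners will give the jig's yaw.

```bash
python3 - <<'E'
from h import *
o=robot.get_obs()
b=[at('wrist',p,.013,o)for p in[(257,148),(388,168),(376,228),(249,212)]]
print(b,np.mean(b,0),[np.arctan2(*(q-p)[1::-1]) for p,q in((b[0],b[1]),(b[3],b[2]))])
print('bar',at('wrist',(370,183),.079,o),at('wrist',(364,226),.079,o))
print('eye',at('wrist',(354,197),.046,o),'foot end',at('wrist',(290,190),.044,o))
print('boulder',[at('wrist',p,.2,o)for p in((434,240),(450,180),(432,225))],[at('wrist',p,.0,o)for p in((434,240),(450,180))])
print('tray',[at('wrist',p,.018,o)for p in((343,43),(421,80),(440,20))])
print('top boltsish',at('top',(275.3,187.1),.079))
im=cv2.imread('pics/w1.png')[120:260,220:470];cv2.imwrite('pics/w1c.png',cv2.resize(im,(750,420),interpolation=2))
E
```

```text
[array([ 0.4812, -0.0199,  0.013 ]), array([0.6492, 0.0413, 0.013 ]), array([ 0.6817, -0.0395,  0.013 ]), array([ 0.5108, -0.0999,  0.013 ])] [ 0.580725 -0.0295    0.013   ] [np.float64(0.34934439801647943), np.float64(0.3397210503307593)]
bar [0.6065 0.0123 0.079 ] [ 0.6283 -0.0338  0.079 ]
eye [ 0.6124 -0.0133  0.046 ] foot end [ 0.5379 -0.0429  0.044 ]
boulder [array([0.6263, 0.0033, 0.2   ]), array([0.6094, 0.0484, 0.2   ]), array([0.6161, 0.0124, 0.2   ])] [array([ 0.7984, -0.0131,  0.    ]), array([0.7633, 0.0805, 0.    ])]
tray [array([0.5132, 0.1519, 0.018 ]), array([0.6304, 0.1709, 0.018 ]), array([0.6193, 0.2721, 0.018 ])]
top boltsish [ 0.6127 -0.0136  0.079 ]
```

View pics/w1c.png

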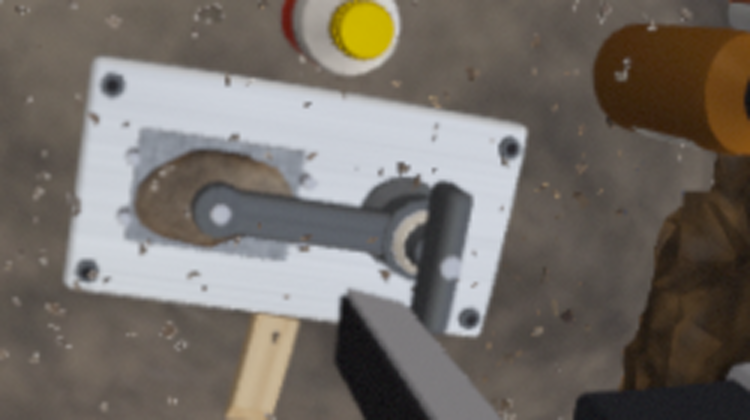

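```bash
python3 - <<'E'
from h import *
im=robot.snapshot('top');cv2.imwrite('pics/t1.png',cv2.resize(im[100:250,190:390,::-1],(800,600),interpolation=2))
for v in(140,145,150):print(v,[at('top',(276,v),z)for z in(.1,.2,.34)])
for t in('knob_grip','tray_in'):print([(at('top',d['extent'][:2],.079 if t[0]=='k' else .018),d['conf'])for d in robot.find_in(t,'top')])
E
```

```text
140 [array([ 0.7543, -0.0182,  0.1   ]), array([ 0.7324, -0.0155,  0.2   ]), array([ 0.7017, -0.0117,  0.34  ])]
145 [array([ 0.7388, -0.0179,  0.1   ]), array([ 0.718 , -0.0152,  0.2   ]), array([ 0.6888, -0.0114,  0.34  ])]
150 [array([ 0.7234, -0.0176,  0.1   ]), array([ 0.7036, -0.0149,  0.2   ]), array([ 0.6758, -0.0112,  0.34  ])]
[(array([ 0.6142, -0.0146,  0.079 ]), 0.53)]
[(array([0.5571, 0.2158, 0.018 ]), 0.69)]
```

View pics/t1.png

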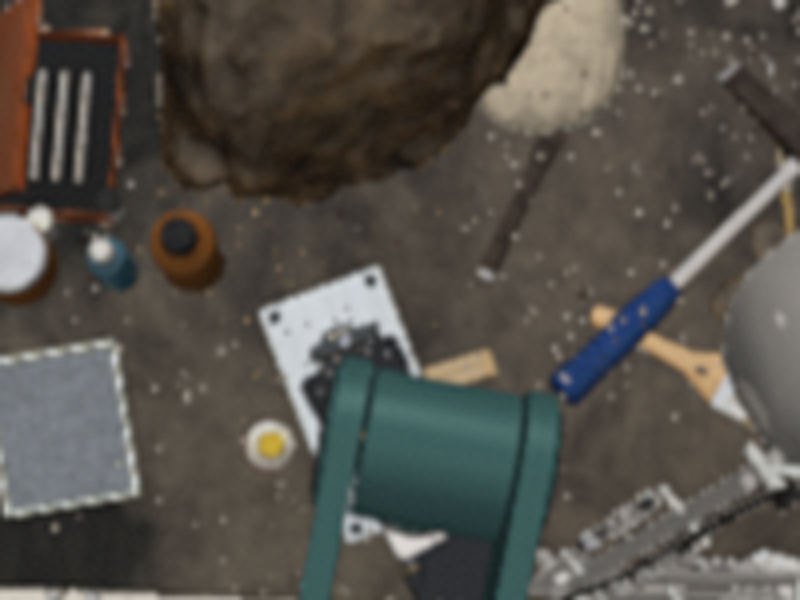

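The boulder's edge is at about crop row 195, so x is about 0.70 to 0.71 at mid height. The gripper body would just reach that far, so I'll lean the tool back by about 8° for the knob work.

```bash
cat >> h.py <<'E'
def tgt(jy,th=0,tilt=.14):
    # knob grasp orientation: jig yaw jy, knob angle th, tool leaning back by tilt along the grip line
    a=jy+th
    return R.from_rotvec(-tilt*np.array([-np.sin(a),np.cos(a),0]))*R.from_euler('xyz',[np.pi,0,np.pi/2+a])
def rel(goal,B,o=None):
    o=o or robot.get_obs();A=R.from_euler('xyz',o['ee_rot'])
    return np.round(np.r_[A.inv().apply(np.array(goal)-o['tool_pos'])/.1,(A.inv()*B).as_rotvec()/(np.pi/2)],3)
E
python3 - <<'E'
from h import *
print(rel([.615,-.0135,.14],tgt(.345)))
E
```

```text
[-0.246  1.181  0.825 -0.089 -0.006  0.087]
```

Call:
servo_tool(plan=[[-0.06, 0.4, 0.1, -0.045, -0.003, 0.045, 60], [-0.15, 0.7, 0.3, -0.089, -0.006, 0.087, 60], [-0.2, 0.95, 0.5, -0.089, -0.006, 0.087, 60], [-0.2, 0.95, 0.5, -0.089, -0.006, 0.087, 60], [-0.2, 0.95, 0.5, -0.089, -0.006, 0.087, 60]])

```text
time: 4.2
tool_pos: [0.5917, -0.0198, 0.17]
ee_rot: [3.006, -0.003, 1.916]
wrist_force: [-0.3, 0.5, 0.2]
width: 0.0641
finger_force: 0.0
```

```bash
python3 - <<'E'
from h import *
o=robot.get_obs();im=robot.snapshot('wrist');print(o['time'],o['tool_pos'],o['ee_rot'],o['width'])
cv2.imwrite('pics/w2.png',cv2.resize(im[:,:,::-1],(768,576),interpolation=2))
for t,z in dict(knob_grip=.079,nest=.012,specimen_center=.025).items():
    for d in robot.find_in(t,'wrist')[:1]:
        e=d['extent'];print(t,np.round(e,1),round(d['conf'],2),at('wrist',e[:2],z,o))
E
```

```text
4.2 [ 0.59165132 -0.01982376  0.17000423] [ 3.00620676e+00 -2.54775437e-03  1.91633689e+00] 0.0641095089805257
knob_grip [273.7 199.7  24.   61.5] 0.97 [ 0.6162 -0.0129  0.079 ]
nest [235.8 190.7 110.5  36.8] 0.63 [ 0.59   -0.0304  0.012 ]
specimen_center [191.9 188.1  60.5  40.4] 0.83 [ 0.5428 -0.0391  0.025 ]
```

View pics/w2.png

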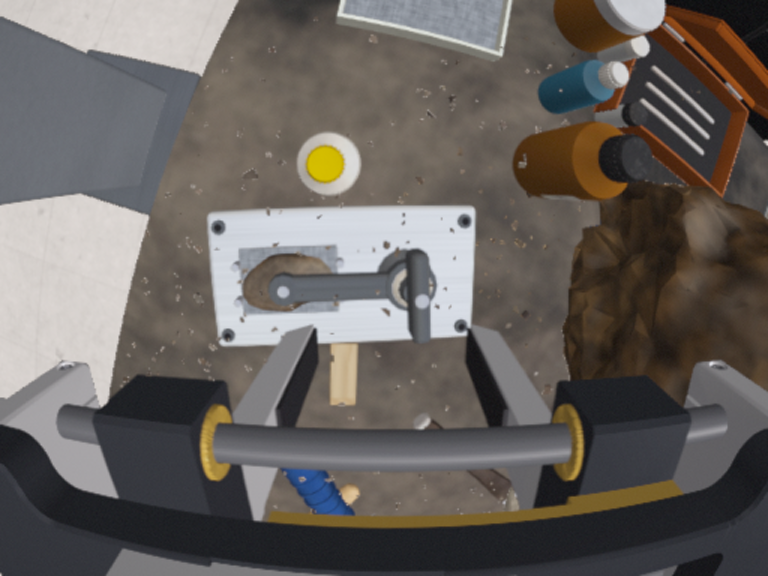

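View: bar from (278,167) to (280,228) in native px. The bolts are at (145,152), (310,147), (307,217) and (152,223).

```bash
python3 - <<'E'
from h import *
o=robot.get_obs()
b=[at('wrist',p,.013,o)for p in[(145.5,152),(309.5,147.5),(307,217.5),(152,223.5)]]
m=np.mean(b,0);y=[np.arctan2(*(q-p)[1::-1]) for p,q in((b[0],b[1]),(b[3],b[2]))];Y=np.mean(y)
print(m,y,'axis',m[:2]+.045*np.array([np.cos(Y),np.sin(Y)]),'nest',m[:2]-.04*np.array([np.cos(Y),np.sin(Y)]))
e=[at('wrist',p,.079,o)for p in((278.5,168),(279.7,228))];d=e[1]-e[0];print('bar',e,np.mean(e,0),np.linalg.norm(d),np.arctan2(d[1],d[0])+np.pi/2)
print(rel([.617,-.0125,.11],tgt(.35)))
E
```

```text
[ 0.58375  -0.029075  0.013   ] [np.float64(0.3453302769376534), np.float64(0.341012017905807)] axis [ 0.62612616 -0.01393362] nest [ 0.5460823 -0.042534 ]
bar [array([0.6131, 0.0144, 0.079 ]), array([ 0.6346, -0.0392,  0.079 ])] [ 0.62385 -0.0124   0.079  ] 0.05775127704215728 0.38147100703824677
[-0.007  0.162  0.674  0.002  0.001 -0.003]
```

```bash
python3 - <<'E'
from h import *
o=robot.get_obs()
for p in((379,220),(385,170),(390,140)):print([at('wrist',p,z,o).tolist() for z in(0,.1,.15,.2)])
B=tgt(.38,0,.21)
print(rel([.6245,-.013,.11],B),rel([.6245,-.013,.068],B))
E
```

```text
[[0.7933, -0.0153, 0.0], [0.7201, 0.0014, 0.1], [0.6836, 0.0098, 0.15], [0.647, 0.0182, 0.2]]
[[0.7709, 0.0508, 0.0], [0.7044, 0.0479, 0.1], [0.6711, 0.0464, 0.15], [0.6379, 0.0449, 0.2]]
[[0.7618, 0.0899, 0.0], [0.698, 0.0753, 0.1], [0.6661, 0.0681, 0.15], [0.6342, 0.0608, 0.2]]
[-0.037  0.23   0.684 -0.043  0.005 -0.022] [-0.036  0.171  1.1   -0.043  0.005 -0.022]
```

Call:
servo_tool(plan=[[-0.02, 0.12, 0.3, -0.043, 0.005, -0.022, 60], [-0.037, 0.23, 0.6, -0.043, 0.005, -0.022, 60], [-0.037, 0.23, 0.684, -0.043, 0.005, -0.022, 60], [-0.037, 0.23, 0.684, -0.043, 0.005, -0.022, 60]])

```text
time: 4.73
tool_pos: [0.6221, -0.0125, 0.1055]
ee_rot: [2.939, -0.005, 1.951]
wrist_force: [-0.2, 0.0, -0.1]
width: 0.0602
finger_force: 0.0
```

```bash
python3 - <<'E'
from h import *
o=robot.get_obs();im=robot.snapshot('wrist');print(o['time'],o['tool_pos'],o['ee_rot'],o['width'],o['wrist_force'])
cv2.imwrite('pics/w3.png',cv2.resize(im[120:360,100:460,::-1],(720,480),interpolation=2))
for d in robot.find_in('knob_grip','wrist')[:2]:
        e=d['extent'];print(np.round(e,1),round(d['conf'],2),at('wrist',e[:2],.079,o))
print(rel([.6245,-.013,.071],tgt(.38,0,.21)))
E
```

```text
4.7333 [ 0.62212899 -0.01252485  0.105486  ] [ 2.93880793 -0.00452288  1.95098897] 0.0602065760121159 [-0.18789618  0.02071526 -0.12029635]
[244.6 217.9  33.1  83.8] 0.79 [ 0.6162 -0.0092  0.079 ]
[-0.003 -0.079  0.377 -0.001 -0.001 -0.   ]
```

View pics/w3.png

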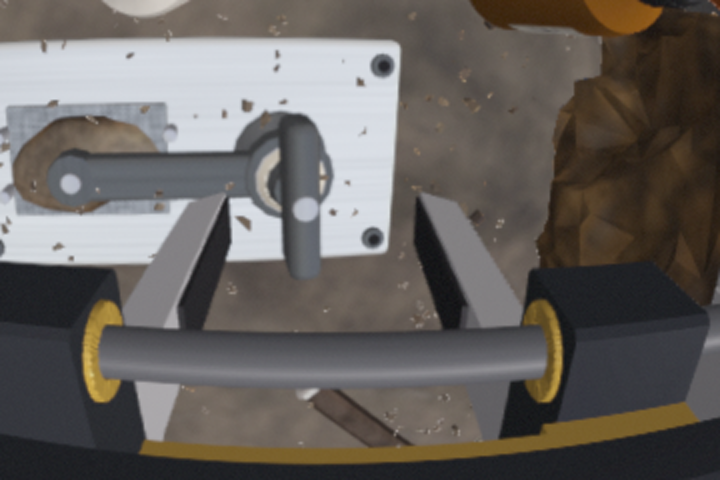

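```bash
python3 - <<'E'
from h import *
o=robot.get_obs()
e=[at('wrist',p,.079,o)for p in((249,177.5),(251.5,259))];d=e[1]-e[0];print(e,np.mean(e,0),np.linalg.norm(d),np.arctan2(d[1],d[0])+np.pi/2)
g=R.from_euler('xyz',o['ee_rot']).apply([0,0,.017])+o['tool_pos'];print('tip',g)
print(rel([.6205,-.012,.071],tgt(.37,0,.21)))
E
```

```text
[array([0.6123, 0.0168, 0.079 ]), array([ 0.6358, -0.0389,  0.079 ])] [ 0.62405 -0.01105  0.079  ] 0.06045444565952122 0.39924458306797406
tip [ 0.62755605 -0.01150237  0.09288758]
[ 0.021 -0.111  0.37  -0.001 -0.002  0.006]
```

```bash
python3 - <<'E'
from h import *
o=robot.get_obs()
for p in((249,177.5),(250.25,218),(251.5,259),(244.6,217.9)):
    w=at('wrist',p,.079,o);print(p,w,R.from_euler('xyz',o['ee_rot']).inv().apply(w-o['tool_pos']))
E
```

```text
(249, 177.5) [0.6123 0.0168 0.079 ] [ 0.03192745 -0.00647201  0.02986028]
(250.25, 218) [ 0.6235 -0.0095  0.079 ] [ 0.00334919 -0.00583754  0.02996272]
(251.5, 259) [ 0.6358 -0.0389  0.079 ] [-0.02851592 -0.00532831  0.03003493]
(244.6, 217.9) [ 0.6197 -0.0106  0.079 ] [ 0.0037377  -0.00968899  0.02914701]
```

Call:
servo_tool(plan=[[0.02, -0.11, 0.0, 0, 0, 0, 60], [0.02, -0.11, 0.2, 0, 0, 0, 60], [0.02, -0.11, 0.37, 0, 0, 0, 60], [0.02, -0.11, 0.37, 0, 0, 0, 60], [0.02, -0.11, 0.37, 0, 0, 0, 40], [0.02, -0.11, 0.37, 0, 0, 0, 25]])

```text
time: 5.33
tool_pos: [0.6216, -0.0121, 0.0721]
ee_rot: [2.931, -0.0, 1.951]
wrist_force: [0.2, 0.7, -0.6]
width: 0.0502
finger_force: 0.0
```

```bash
python3 - <<'E'
from h import *
o=robot.get_obs();im=robot.snapshot('wrist');print(o['time'],o['tool_pos'],o['ee_rot'],o['width'],o['wrist_force'])
cv2.imwrite('pics/w4.png',cv2.resize(im[120:360,100:460,::-1],(720,480),interpolation=2))
E
```

```text
5.3333 [ 0.62159114 -0.01212782  0.07211584] [ 2.93076311e+00 -6.53506447e-05  1.95092123e+00] 0.05015817293209009 [ 0.24705091  0.69734313 -0.56879303]
```

View pics/w4.png

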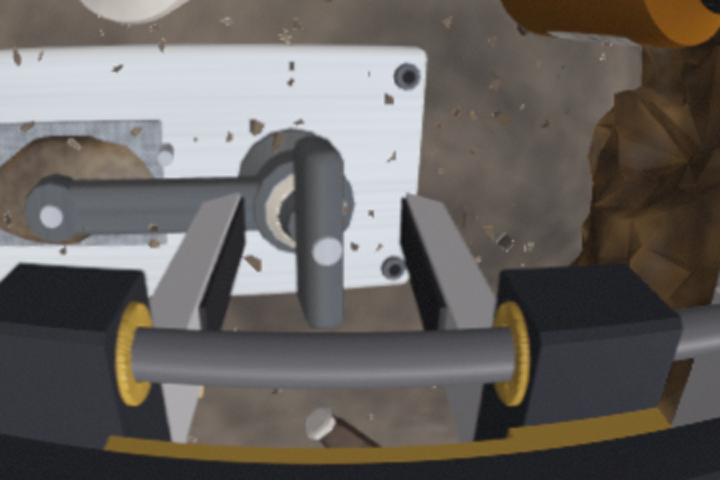

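The bar (320) is centred between the fingertips (240 and 404). I'll close now.

Call:
servo_tool(plan=[[0, 0, 0, 0, 0, 0, 0], [0, 0, 0, 0, 0, 0, 0], [0, 0, 0, 0, 0, 0, 0], [0, 0, 0, 0, 0, 0, 0], [0, 0, 0, 0, 0, 0, 0], [0, 0, 0, 0, 0, 0, 0], [0, 0, 0, 0, 0, 0, 0], [0, 0, 0, 0, 0, 0, 0], [0, 0, 0, 0, 0, 0, 0]])

```text
time: 6.13
tool_pos: [0.6189, -0.0127, 0.0694]
ee_rot: [2.938, -0.002, 1.951]
wrist_force: [-4.8, -2.9, 4.3]
width: 0.0196
finger_force: 28.6
```

```bash
python3 - <<'E'
from h import *
o=robot.get_obs();print({k:np.round(v,4).tolist() for k,v in o.items()})
A=R.from_euler('xyz',o['ee_rot']);v=A.inv().apply([0,0,1.]);print(np.round(v,3))
E
```

```text
{'time': 6.1333, 'joint_positions': [-0.1703, 0.1902, 1.5793, 0.1154, 1.2011, -0.5831], 'qvel': [0.0004, 0.0018, 0.0005, 0.001, -0.0004, 0.0007], 'joint_torque': [1.5333, -34.9807, -29.3153, 1.7783, -2.4897, 0.0471], 'tool_pos': [0.6189, -0.0127, 0.0694], 'ee_rot': [2.938, -0.0018, 1.9512], 'wrist_force': [-4.7957, -2.8749, 4.3259], 'wrist_torque': [-0.7645, 1.5731, 0.0368], 'finger_force': 28.6277, 'width': 0.0196}
[ 0.002  0.202 -0.979]
```

The width is 19.6 mm, so the tips probably caught the neck. I'll open, raise 6 mm and grip again.

Call:
servo_tool(plan=[[0, 0, 0, 0, 0, 0, 30], [0, 0, 0, 0, 0, 0, 30], [0, 0, 0, 0, 0, 0, 30], [0, 0.0, -0.06, 0, 0, 0, 30], [0, 0.0, -0.06, 0, 0, 0, 30], [0, 0.0, -0.06, 0, 0, 0, 0], [0, 0.0, -0.06, 0, 0, 0, 0], [0, 0.0, -0.06, 0, 0, 0, 0], [0, 0.0, -0.06, 0, 0, 0, 0], [0, 0.0, -0.06, 0, 0, 0, 0]])

```text
time: 6.97
tool_pos: [0.6191, -0.0124, 0.0753]
ee_rot: [2.935, -0.002, 1.951]
wrist_force: [0.3, 0.3, 1.9]
width: 0.016
finger_force: 29.8
```

```bash
python3 - <<'E'
from h import *
o=robot.get_obs();print({k:np.round(v,4).tolist() for k,v in o.items() if k[0]!='q'})
E
```

```text
{'time': 6.9667, 'joint_positions': [-0.1709, 0.1834, 1.5752, 0.1171, 1.2093, -0.5829], 'joint_torque': [0.1099, -36.0704, -28.6095, 0.7954, -1.1353, 0.0339], 'tool_pos': [0.6191, -0.0124, 0.0753], 'ee_rot': [2.9346, -0.002, 1.9511], 'wrist_force': [0.2709, 0.3174, 1.9163], 'wrist_torque': [-0.2901, 0.6301, 0.0198], 'finger_force': 29.7573, 'width': 0.016}
```

Call:
servo_tool(plan=[[0, 0, 0, 0, 0.006, -0.031, 0], [0, 0, 0, 0, 0.013, -0.062, 0], [0, 0, 0, 0, 0.019, -0.093, 0], [0, 0, 0, 0, 0.026, -0.125, 0], [0, 0, 0, 0, 0.032, -0.156, 0], [0, 0, 0, 0, 0.039, -0.187, 0], [0, 0, 0, 0, 0.039, -0.187, 0], [0, 0, 0, 0, 0.039, -0.187, 0]])

```text
time: 7.63
tool_pos: [0.6204, -0.0139, 0.0753]
ee_rot: [2.933, 0.002, 2.247]
wrist_force: [4.4, -4.2, -1.9]
width: 0.0178
finger_force: 34.2
```

```bash
python3 - <<'E'
from h import *
o=robot.get_obs();print({k:np.round(v,4).tolist() for k,v in o.items() if k[0]!='q'})
E
```

```text
{'time': 7.6333, 'joint_positions': [-0.1995, 0.2089, 1.5451, 0.1668, 1.2558, -0.9176], 'joint_torque': [2.8527, -38.7681, -27.5323, 1.9049, 0.8545, -0.5992], 'tool_pos': [0.6204, -0.0139, 0.0753], 'ee_rot': [2.9331, 0.0018, 2.2475], 'wrist_force': [4.418, -4.2404, -1.8875], 'wrist_torque': [-1.1029, -0.0757, -0.7801], 'finger_force': 34.2222, 'width': 0.0178}
```

The stop was reached: torque is -0.78 N m and the pads pried open slightly. Now I rock to the other side and back.

Call:
servo_tool(plan=[[0, 0, 0, 0, -0.009, 0.044, 0], [0, 0, 0, 0, -0.018, 0.087, 0], [0, 0, 0, 0, -0.027, 0.13, 0], [0, 0, 0, 0, -0.036, 0.174, 0], [0, 0, 0, 0, -0.045, 0.218, 0], [0, 0, 0, 0, -0.054, 0.262, 0], [0, 0, 0, 0, -0.063, 0.305, 0], [0, 0, 0, 0, -0.072, 0.349, 0], [0, 0, 0, 0, -0.08, 0.386, 0], [0, 0, 0, 0, -0.08, 0.386, 0], [0, 0, 0, 0, -0.08, 0.386, 0]])

```text
time: 8.55
tool_pos: [0.6189, -0.0102, 0.0754]
ee_rot: [2.935, -0.006, 1.635]
wrist_force: [0.4, 4.3, 2.5]
width: 0.0181
finger_force: 34.6
```

```bash
python3 - <<'E'
from h import *
o=robot.get_obs();print({k:np.round(v,4).tolist() for k,v in o.items() if k[0]!='q'})
E
```

```text
{'time': 8.55, 'joint_positions': [-0.1328, 0.1709, 1.5895, 0.0496, 1.1804, -0.211], 'joint_torque': [-3.6858, -35.7779, -28.5188, -1.0109, -1.363, 0.7405], 'tool_pos': [0.6189, -0.0102, 0.0754], 'ee_rot': [2.9354, -0.0059, 1.6353], 'wrist_force': [0.3776, 4.2621, 2.5416], 'wrist_torque': [0.6849, 0.5966, 0.8479], 'finger_force': 34.6454, 'width': 0.0181}
```

Call:
servo_tool(plan=[[0, 0, 0, 0, 0.009, -0.044, 0], [0, 0, 0, 0, 0.018, -0.087, 0], [0, 0, 0, 0, 0.027, -0.13, 0], [0, 0, 0, 0, 0.036, -0.174, 0], [0, 0, 0, 0, 0.045, -0.218, 0], [0, 0, 0, 0, 0.054, -0.262, 0], [0, 0, 0, 0, 0.063, -0.305, 0], [0, 0, 0, 0, 0.072, -0.349, 0], [0, 0, 0, 0, 0.08, -0.386, 0], [0, 0, 0, 0, 0.08, -0.386, 0], [0, 0, 0, 0, 0.08, -0.386, 0]])

```text
time: 9.47
tool_pos: [0.6199, -0.0131, 0.0753]
ee_rot: [2.933, -0.001, 2.247]
wrist_force: [4.2, -0.3, -1.6]
width: 0.0175
finger_force: 34.4
```

```bash
python3 - <<'E'
from h import *
o=robot.get_obs();print({k:np.round(v,4).tolist() for k,v in o.items() if k[0]!='q'})
E
```

```text
{'time': 9.4667, 'joint_positions': [-0.1993, 0.2087, 1.5456, 0.1687, 1.2569, -0.9175], 'joint_torque': [0.5061, -38.6179, -27.7949, 0.684, 0.4871, -0.6714], 'tool_pos': [0.6199, -0.0131, 0.0753], 'ee_rot': [2.9326, -0.0005, 2.2474], 'wrist_force': [4.2126, -0.3118, -1.6044], 'wrist_torque': [-0.3252, 0.0139, -0.7551], 'finger_force': 34.4083, 'width': 0.0175}
```

Call:
servo_tool(plan=[[0, 0, 0, 0, -0.009, 0.044, 0], [0, 0, 0, 0, -0.018, 0.087, 0], [0, 0, 0, 0, -0.027, 0.13, 0], [0, 0, 0, 0, -0.036, 0.174, 0], [0, 0, 0, 0, -0.045, 0.218, 0], [0, 0, 0, 0, -0.054, 0.262, 0], [0, 0, 0, 0, -0.063, 0.305, 0], [0, 0, 0, 0, -0.072, 0.349, 0], [0, 0, 0, 0, -0.08, 0.386, 0], [0, 0, 0, 0, -0.08, 0.386, 0], [0, 0, 0, 0, -0.08, 0.386, 0]])

```text
time: 10.38
tool_pos: [0.6192, -0.011, 0.0756]
ee_rot: [2.935, -0.004, 1.635]
wrist_force: [1.7, 4.2, 1.7]
width: 0.018
finger_force: 35.7
```

Call:
servo_tool(plan=[[0, 0, 0, 0, 0.009, -0.044, 0], [0, 0, 0, 0, 0.018, -0.087, 0], [0, 0, 0, 0, 0.027, -0.13, 0], [0, 0, 0, 0, 0.036, -0.174, 0], [0, 0, 0, 0, 0.045, -0.218, 0], [0, 0, 0, 0, 0.054, -0.262, 0], [0, 0, 0, 0, 0.063, -0.305, 0], [0, 0, 0, 0, 0.072, -0.349, 0], [0, 0, 0, 0, 0.08, -0.386, 0], [0, 0, 0, 0, 0.08, -0.386, 0], [0, 0, 0, 0, 0.08, -0.386, 0]])

```text
time: 11.3
tool_pos: [0.6201, -0.0135, 0.0753]
ee_rot: [2.933, 0.0, 2.247]
wrist_force: [5.6, 0.1, -1.8]
width: 0.0178
finger_force: 32.4
```

```bash
python3 - <<'E'
from h import *
o=robot.get_obs();print({k:np.round(v,4).tolist() for k,v in o.items() if k[0]!='q'})
E
```

```text
{'time': 11.3, 'joint_positions': [-0.1996, 0.2087, 1.5454, 0.1682, 1.2565, -0.9177], 'joint_torque': [0.3207, -38.7048, -27.3977, 0.7061, 0.8953, -0.5373], 'tool_pos': [0.6201, -0.0135, 0.0753], 'ee_rot': [2.9326, 0.0003, 2.2473], 'wrist_force': [5.6038, 0.1226, -1.7514], 'wrist_torque': [-0.4143, -0.2712, -0.636], 'finger_force': 32.3969, 'width': 0.0178}
```

Call:
servo_tool(plan=[[0, 0, 0, 0, -0.009, 0.044, 0], [0, 0, 0, 0, -0.018, 0.087, 0], [0, 0, 0, 0, -0.027, 0.13, 0], [0, 0, 0, 0, -0.036, 0.174, 0], [0, 0, 0, 0, -0.045, 0.218, 0], [0, 0, 0, 0, -0.054, 0.262, 0], [0, 0, 0, 0, -0.063, 0.305, 0], [0, 0, 0, 0, -0.072, 0.349, 0], [0, 0, 0, 0, -0.08, 0.386, 0], [0, 0, 0, 0, -0.08, 0.386, 0], [0, 0, 0, 0, -0.08, 0.386, 0]])

```text
time: 12.22
tool_pos: [0.6192, -0.0111, 0.0758]
ee_rot: [2.934, -0.004, 1.634]
wrist_force: [3.1, 5.6, 0.6]
width: 0.0181
finger_force: 34.8
```

Call:
servo_tool(plan=[[0, 0, 0, 0, 0.009, -0.044, 0], [0, 0, 0, 0, 0.018, -0.087, 0], [0, 0, 0, 0, 0.027, -0.13, 0], [0, 0, 0, 0, 0.036, -0.174, 0], [0, 0, 0, 0, 0.045, -0.218, 0], [0, 0, 0, 0, 0.054, -0.262, 0], [0, 0, 0, 0, 0.063, -0.305, 0], [0, 0, 0, 0, 0.072, -0.349, 0], [0, 0, 0, 0, 0.08, -0.386, 0], [0, 0, 0, 0, 0.08, -0.386, 0], [0, 0, 0, 0, 0.08, -0.386, 0]])

```text
time: 13.13
tool_pos: [0.6204, -0.0142, 0.0755]
ee_rot: [2.932, 0.001, 2.247]
wrist_force: [6.1, 0.6, -1.1]
width: 0.0174
finger_force: 35.9
```

```bash
python3 - <<'E'
from h import *
o=robot.get_obs();print({k:np.round(v,4).tolist() for k,v in o.items() if k[0]!='q'})
E
```

```text
{'time': 13.1333, 'joint_positions': [-0.2005, 0.2088, 1.545, 0.1679, 1.2562, -0.9182], 'joint_torque': [0.6818, -38.3809, -26.9809, 0.6057, 0.9147, -0.7165], 'tool_pos': [0.6204, -0.0142, 0.0755], 'ee_rot': [2.9324, 0.0011, 2.2469], 'wrist_force': [6.1003, 0.5831, -1.1112], 'wrist_torque': [-0.3701, -0.2868, -0.8139], 'finger_force': 35.8636, 'width': 0.0174}
```

Call:
servo_tool(plan=[[0, 0, 0, 0, -0.009, 0.044, 0], [0, 0, 0, 0, -0.018, 0.087, 0], [0, 0, 0, 0, -0.027, 0.13, 0], [0, 0, 0, 0, -0.036, 0.174, 0], [0, 0, 0, 0, -0.045, 0.218, 0], [0, 0, 0, 0, -0.054, 0.262, 0], [0, 0, 0, 0, -0.063, 0.305, 0], [0, 0, 0, 0, -0.072, 0.349, 0], [0, 0, 0, 0, -0.08, 0.386, 0], [0, 0, 0, 0, -0.087, 0.42, 0], [0, 0, 0, 0, -0.087, 0.42, 0], [0, 0, 0, 0, -0.087, 0.42, 0]])

```text
time: 14.13
tool_pos: [0.6193, -0.0113, 0.0759]
ee_rot: [2.935, -0.004, 1.581]
wrist_force: [2.4, 5.5, 2.5]
width: 0.0184
finger_force: 40.2
```

Call:
servo_tool(plan=[[0, 0, 0, 0, 0.009, -0.044, 0], [0, 0, 0, 0, 0.018, -0.087, 0], [0, 0, 0, 0, 0.027, -0.13, 0], [0, 0, 0, 0, 0.036, -0.174, 0], [0, 0, 0, 0, 0.045, -0.218, 0], [0, 0, 0, 0, 0.054, -0.262, 0], [0, 0, 0, 0, 0.063, -0.305, 0], [0, 0, 0, 0, 0.072, -0.349, 0], [0, 0, 0, 0, 0.08, -0.386, 0], [0, 0, 0, 0, 0.09, -0.436, 0], [0, 0, 0, 0, 0.09, -0.436, 0], [0, 0, 0, 0, 0.09, -0.436, 0]])

```text
time: 15.13
tool_pos: [0.6202, -0.0136, 0.0756]
ee_rot: [2.933, 0.001, 2.273]
wrist_force: [5.4, 0.0, -1.5]
width: 0.0186
finger_force: 29.8
```

```bash
python3 - <<'E'
from h import *
o=robot.get_obs();print({k:np.round(v,4).tolist() for k,v in o.items() if k[0]!='q'})
E
```

```text
{'time': 15.1333, 'joint_positions': [-0.2012, 0.2108, 1.5423, 0.1709, 1.2612, -0.9451], 'joint_torque': [-0.014, -37.8965, -26.7245, 0.6323, 1.045, -0.412], 'tool_pos': [0.6202, -0.0136, 0.0756], 'ee_rot': [2.9327, 0.0014, 2.2727], 'wrist_force': [5.3753, 0.0016, -1.4936], 'wrist_torque': [-0.4263, -0.4772, -0.5302], 'finger_force': 29.7721, 'width': 0.0186}
```

Call:
servo_tool(plan=[[0, 0, 0, 0, 0.005, -0.025, 0], [0, 0, 0, 0, 0.01, -0.05, 0], [0, 0, 0, 0, 0.015, -0.075, 0], [0, 0, 0, 0, 0.02, -0.1, 0], [0, 0, 0, 0, 0.02, -0.1, 0]])

```text
time: 15.55
tool_pos: [0.6202, -0.0134, 0.0758]
ee_rot: [2.933, 0.003, 2.432]
wrist_force: [5.2, 0.8, 1.2]
width: 0.0207
finger_force: 41.5
```

```bash
python3 - <<'E'
from h import *
o=robot.get_obs();print({k:np.round(v,4).tolist() for k,v in o.items() if k[0]!='q'})
im=robot.snapshot('wrist');cv2.imwrite('pics/w5.png',cv2.resize(im[120:360,100:460,::-1],(720,480),interpolation=2))
E
```

```text
{'time': 15.55, 'joint_positions': [-0.2112, 0.2279, 1.5214, 0.1892, 1.2938, -1.1159], 'joint_torque': [0.5608, -38.3759, -26.5716, 0.3651, 1.023, -1.3675], 'tool_pos': [0.6202, -0.0134, 0.0758], 'ee_rot': [2.9327, 0.0027, 2.4324], 'wrist_force': [5.1797, 0.7974, 1.2051], 'wrist_torque': [-0.2993, -0.2008, -1.2597], 'finger_force': 41.4904, 'width': 0.0207}
```

View pics/w5.png

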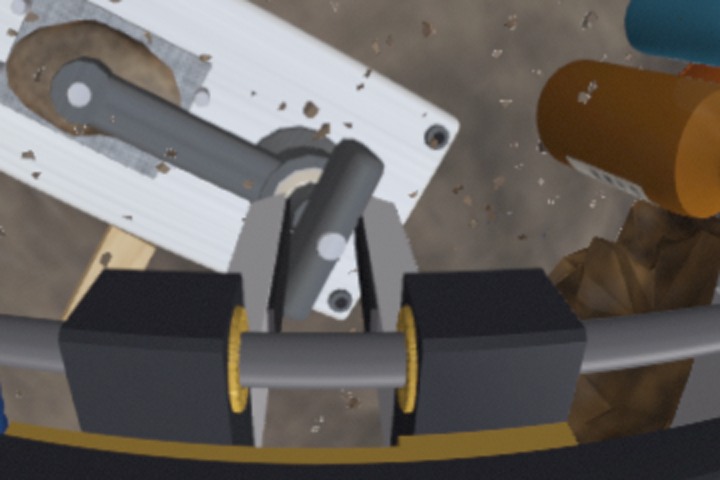

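```bash
python3 - <<'E'
from h import *
o=robot.get_obs()
f=lambda p:(p[0]/2+100,p[1]/2+120)
def yaw(a,b,z):
    e=[at('wrist',f(p),z,o)for p in(a,b)];d=e[1]-e[0];return e,np.linalg.norm(d),np.arctan2(d[1],d[0])
print('bar left edge',yaw((333,150),(288,312),.079),'right',yaw((382,165),(310,315),.079))
print('jig edge',yaw((240,0),(460,120),.012), yaw((80,212),(230,272),.012))
print('bolts',yaw((437,136),(341,300),.012))
print('arm',yaw((110,73),(275,152),.044),yaw((100,125),(250,198),.044), o['tool_pos'],o['ee_rot'])
E
```

```text
bar left edge ([array([0.6014, 0.008 , 0.079 ]), array([ 0.631 , -0.0356,  0.079 ])], np.float64(0.05269838707209166), np.float64(-0.9743728696644813)) right ([array([0.615 , 0.0155, 0.079 ]), array([ 0.6369, -0.0316,  0.079 ])], np.float64(0.0519424681739326), np.float64(-1.1355648394875646))
jig edge ([array([0.5573, 0.0193, 0.012 ]), array([0.6545, 0.0557, 0.012 ])], np.float64(0.10379209989204376), np.float64(0.3583196103101837)) ([array([ 0.5741, -0.0837,  0.012 ]), array([ 0.6358, -0.0586,  0.012 ])], np.float64(0.06661005930037893), np.float64(0.3863607847178383))
bolts ([array([0.6527, 0.0437, 0.012 ]), array([ 0.6812, -0.0345,  0.012 ])], np.float64(0.08323154450086821), np.float64(-1.2213067850468227))
arm ([array([ 0.5439, -0.0287,  0.044 ]), array([ 0.6009, -0.0073,  0.044 ])], np.float64(0.06088480927127877), np.float64(0.35915513776412433)) ([array([ 0.5537, -0.0432,  0.044 ]), array([ 0.6071, -0.0244,  0.044 ])], np.float64(0.05661271941887265), np.float64(0.3385087619788797)) [ 0.62025199 -0.01333906  0.07575145] [2.93277438e+00 2.81140195e-03 2.43141913e+00]
```

The bar is at about +0.17 rad relative to the jig, so it is on or near the + stop. The - side may have fallen short, so I'll swing farther both ways.

Call:
servo_tool(plan=[[0, 0, 0, 0, -0.013, 0.064, 0], [0, 0, 0, 0, -0.026, 0.127, 0], [0, 0, 0, 0, -0.039, 0.191, 0], [0, 0, 0, 0, -0.052, 0.255, 0], [0, 0, 0, 0, -0.065, 0.318, 0], [0, 0, 0, 0, -0.078, 0.382, 0], [0, 0, 0, 0, -0.091, 0.446, 0], [0, 0, 0, 0, -0.104, 0.51, 0], [0, 0, 0, 0, -0.117, 0.573, 0], [0, 0, 0, 0, -0.131, 0.637, 0], [0, 0, 0, 0, -0.131, 0.637, 0], [0, 0, 0, 0, -0.131, 0.637, 0]])

```text
time: 16.6
tool_pos: [0.6195, -0.0116, 0.0763]
ee_rot: [2.934, -0.003, 1.42]
wrist_force: [2.4, 3.0, 4.3]
width: 0.0214
finger_force: 43.7
```

```bash
python3 - <<'E'
from h import *
o=robot.get_obs();print({k:np.round(v,4).tolist() for k,v in o.items() if k[0]!='q'})
E
```

```text
{'time': 16.6, 'joint_positions': [-0.1071, 0.1707, 1.588, -0.0062, 1.1754, 0.0457], 'joint_torque': [-2.9348, -34.0143, -26.2421, -0.4126, -0.5429, 1.3407], 'tool_pos': [0.6195, -0.0116, 0.0763], 'ee_rot': [2.934, -0.0033, 1.4201], 'wrist_force': [2.3726, 3.0298, 4.2973], 'wrist_torque': [0.1515, 0.2478, 1.3468], 'finger_force': 43.7417, 'width': 0.0214}
```

Call:
servo_tool(plan=[[0, 0, 0, 0, 0.013, -0.064, 0], [0, 0, 0, 0, 0.026, -0.127, 0], [0, 0, 0, 0, 0.039, -0.191, 0], [0, 0, 0, 0, 0.052, -0.255, 0], [0, 0, 0, 0, 0.065, -0.318, 0], [0, 0, 0, 0, 0.078, -0.382, 0], [0, 0, 0, 0, 0.091, -0.446, 0], [0, 0, 0, 0, 0.104, -0.51, 0], [0, 0, 0, 0, 0.117, -0.573, 0], [0, 0, 0, 0, 0.117, -0.573, 0], [0, 0, 0, 0, 0.117, -0.573, 0]])

```text
time: 17.52
tool_pos: [0.6201, -0.0132, 0.076]
ee_rot: [2.932, 0.002, 2.328]
wrist_force: [4.9, 2.3, 3.6]
width: 0.0195
finger_force: 36.5
```

```bash
python3 - <<'E'
from h import *
o=robot.get_obs();print({k:np.round(v,4).tolist() for k,v in o.items() if k[0]!='q'})
E
```

```text
{'time': 17.5167, 'joint_positions': [-0.2047, 0.2156, 1.5359, 0.1782, 1.2721, -1.005], 'joint_torque': [-0.229, -36.0086, -25.627, 0.0352, 0.6599, -0.9085], 'tool_pos': [0.6201, -0.0132, 0.076], 'ee_rot': [2.9322, 0.002, 2.3284], 'wrist_force': [4.882, 2.2582, 3.584], 'wrist_torque': [-0.0129, -0.1822, -0.8258], 'finger_force': 36.4534, 'width': 0.0195}
```

Call:
servo_tool(plan=[[0, 0, 0, 0, 0.008, -0.037, 0], [0, 0, 0, 0, 0.015, -0.073, 0], [0, 0, 0, 0, 0.022, -0.108, 0], [0, 0, 0, 0, 0.022, -0.108, 0], [0, 0, 0, 0, 0.022, -0.108, 0]])

```text
time: 17.93
tool_pos: [0.6197, -0.0121, 0.0762]
ee_rot: [2.933, 0.003, 2.503]
wrist_force: [3.4, 2.3, 5.1]
width: 0.0227
finger_force: 40.6
```

```bash
python3 - <<'E'
from h import *
o=robot.get_obs();print({k:np.round(v,4).tolist() for k,v in o.items() if k[0]!='q'})
E
```

```text
{'time': 17.9333, 'joint_positions': [-0.2131, 0.2347, 1.5122, 0.1956, 1.3097, -1.1877], 'joint_torque': [-0.8456, -35.833, -25.3991, -0.4506, 0.3449, -1.1509], 'tool_pos': [0.6197, -0.0121, 0.0762], 'ee_rot': [2.9327, 0.0028, 2.5026], 'wrist_force': [3.4227, 2.3124, 5.1021], 'wrist_torque': [0.2932, -0.0007, -1.1199], 'finger_force': 40.5633, 'width': 0.0227}
```

Call:
servo_tool(plan=[[0, 0, 0, 0, -0.014, 0.07, 0], [0, 0, 0, 0, -0.029, 0.14, 0], [0, 0, 0, 0, -0.043, 0.21, 0], [0, 0, 0, 0, -0.058, 0.28, 0], [0, 0, 0, 0, -0.072, 0.35, 0], [0, 0, 0, 0, -0.087, 0.42, 0], [0, 0, 0, 0, -0.1, 0.49, 0], [0, 0, 0, 0, -0.115, 0.56, 0], [0, 0, 0, 0, -0.13, 0.63, 0], [0, 0, 0, 0, -0.143, 0.69, 0], [0, 0, 0, 0, -0.143, 0.69, 0], [0, 0, 0, 0, -0.143, 0.69, 0]])

```text
time: 18.93
tool_pos: [0.6201, -0.013, 0.0765]
ee_rot: [2.931, 0.002, 1.405]
wrist_force: [3.9, -2.0, 4.2]
width: 0.0219
finger_force: 40.4
```

Call:
servo_tool(plan=[[0, 0, 0, 0, 0.014, -0.07, 0], [0, 0, 0, 0, 0.029, -0.14, 0], [0, 0, 0, 0, 0.043, -0.21, 0], [0, 0, 0, 0, 0.058, -0.28, 0], [0, 0, 0, 0, 0.072, -0.35, 0], [0, 0, 0, 0, 0.087, -0.42, 0], [0, 0, 0, 0, 0.1, -0.49, 0], [0, 0, 0, 0, 0.115, -0.56, 0], [0, 0, 0, 0, 0.13, -0.63, 0], [0, 0, 0, 0, 0.137, -0.66, 0], [0, 0, 0, 0, 0.137, -0.66, 0], [0, 0, 0, 0, 0.137, -0.66, 0]])

```text
time: 19.93
tool_pos: [0.6198, -0.0124, 0.0758]
ee_rot: [2.931, 0.001, 2.454]
wrist_force: [5.2, 1.4, 4.6]
width: 0.0211
finger_force: 43.4
```

```bash
python3 - <<'E'
from h import *
o=robot.get_obs();print({k:np.round(v,4).tolist() for k,v in o.items() if k[0]!='q'})
im=robot.snapshot('wrist');cv2.imwrite('pics/w6.png',cv2.resize(im[120:360,100:460,::-1],(720,480),interpolation=2))
E
```

```text
{'time': 19.9333, 'joint_positions': [-0.2123, 0.2299, 1.5191, 0.1939, 1.2993, -1.1394], 'joint_torque': [0.0463, -35.7613, -24.8956, -0.1514, 0.6924, -1.2188], 'tool_pos': [0.6198, -0.0124, 0.0758], 'ee_rot': [2.9309, 0.0008, 2.4544], 'wrist_force': [5.2157, 1.4209, 4.5935], 'wrist_torque': [0.1341, -0.0553, -1.2146], 'finger_force': 43.3585, 'width': 0.0211}
```

Call:
servo_tool(plan=[[0, 0, 0, 0, -0.014, 0.07, 0], [0, 0, 0, 0, -0.029, 0.14, 0], [0, 0, 0, 0, -0.043, 0.21, 0], [0, 0, 0, 0, -0.058, 0.28, 0], [0, 0, 0, 0, -0.072, 0.35, 0], [0, 0, 0, 0, -0.087, 0.42, 0], [0, 0, 0, 0, -0.1, 0.49, 0], [0, 0, 0, 0, -0.115, 0.56, 0], [0, 0, 0, 0, -0.13, 0.63, 0], [0, 0, 0, 0, -0.143, 0.69, 0], [0, 0, 0, 0, -0.143, 0.69, 0], [0, 0, 0, 0, -0.143, 0.69, 0]])

```text
time: 20.98
tool_pos: [0.62, -0.0128, 0.0766]
ee_rot: [2.931, 0.001, 1.356]
wrist_force: [2.6, -0.5, 6.1]
width: 0.0239
finger_force: 34.8
```

```bash
python3 - <<'E'
from h import *
o=robot.get_obs();print({k:np.round(v,4).tolist() for k,v in o.items() if k[0]!='q'})
im=robot.snapshot('wrist');cv2.imwrite('pics/w7.png',cv2.resize(im[120:360,100:460,::-1],(720,480),interpolation=2))
cv2.imwrite('pics/w67.png',np.hstack([cv2.imread('pics/w6.png')[50:480,180:560],cv2.imread('pics/w7.png')[50:480,180:560]]))
E
```

```text
{'time': 20.9833, 'joint_positions': [-0.0987, 0.1718, 1.5866, -0.027, 1.1742, 0.1235], 'joint_torque': [-0.2278, -32.8035, -24.3941, 0.496, 0.2515, 0.9525], 'tool_pos': [0.62, -0.0128, 0.0766], 'ee_rot': [2.931, 0.0007, 1.3563], 'wrist_force': [2.5518, -0.4842, 6.0717], 'wrist_torque': [-0.3937, -0.1829, 0.8567], 'finger_force': 34.7775, 'width': 0.0239}
```

View pics/w67.png

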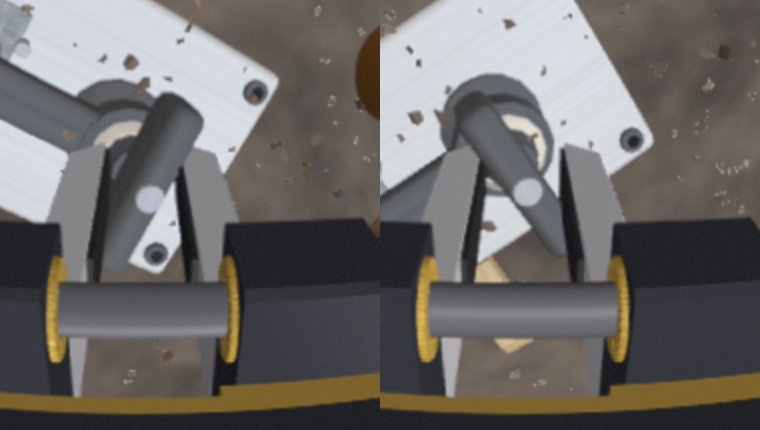

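```bash
python3 - <<'E'
from h import *
f=lambda p:((p[0]+180)/2+100,(p[1]+50)/2+120)
P={'+':dict(tool_pos=np.array([.6198,-.0124,.0758]),ee_rot=[2.9309,.0008,2.4544]),'-':dict(tool_pos=np.array([.62,-.0128,.0766]),ee_rot=[2.931,.0007,1.3563])}
for s,d,a,b in(('+',(149,199),(180,105),(123,262)),('-',(147,191),(92,103),(172,243))):
    w,A,B=[at('wrist',f(p),.079,P[s])for p in(d,a,b)];v=B-A;print(s,w,A,B,np.linalg.norm(v),np.arctan2(v[1],v[0])+np.pi/2)
E
```

```text
+ [ 0.6224 -0.0109  0.079 ] [0.606 0.014 0.079] [ 0.6334 -0.0304  0.079 ] 0.05217393985506556 0.5529106322955579
- [ 0.6225 -0.0121  0.079 ] [0.6132 0.0186 0.079 ] [ 0.6264 -0.032   0.079 ] 0.05229340302562074 0.25518239062081816
```

```bash
cat > ang.py <<'E'
from h import *
def rect(im,o,z=.079,c=(.6225,-.0115),h=.036,s=.0003):
    g=np.arange(-h,h,s);X,Y=np.meshgrid(c[0]+g,c[1]+g)
    p=robot.camera_params('wrist');K=p['camera_matrix'];T=p['tool_from_camera']
    Rt=R.from_euler('xyz',o['ee_rot']).as_matrix()
    W=np.stack([X,Y,np.full_like(X,z)],-1)-o['tool_pos'];C=((W@Rt)-T[:3,3])@T[:3,:3]
    r=np.hypot(C[...,0],C[...,1]);th=np.arctan2(r,C[...,2])/r
    return cv2.remap(im,(K[0,0]*C[...,0]*th+K[0,2]).astype('f4'),(K[1,1]*C[...,1]*th+K[1,2]).astype('f4'),1)
def barang(im,o):
    # bar top = darkish uniform strip along direction a through the axis: edge contrast at +-6 mm vs angle
    g=cv2.GaussianBlur(cv2.cvtColor(rect(im,o),7) if im.ndim==3 else im,(0,0),1.5).astype(float);n=g.shape[0]/2;best=[]
    gx,gy=cv2.Sobel(g,6,1,0),cv2.Sobel(g,6,0,1)
    for a in np.arange(-.1,.9,.01):       # a = knob bar normal yaw (bar along a+pi/2)
        u=np.array([-np.sin(a),np.cos(a)]);m=np.array([np.cos(a),np.sin(a)]);t=np.arange(3,24,.3)
        for off in np.arange(-3,3.1,.5):
            sc=0
            for sgn in(-1,1):
                q=(u[:,None]*t+m[:,None]*(off+sgn*6))/.3+n;x,y=q.astype(int)
                sc+=abs((gx[y,x]*m[0]+gy[y,x]*m[1]).mean())
            best.append((sc,a,off))
    return sorted(best)[::-1][:4]
E
python3 - <<'E'
from ang import *
P={'+':dict(tool_pos=np.array([.6198,-.0124,.0758]),ee_rot=[2.9309,.0008,2.4544]),'-':dict(tool_pos=np.array([.62,-.0128,.0766]),ee_rot=[2.931,.0007,1.3563])}
out=[]
for s,n in(('+','w6'),('-','w7')):
    im=np.zeros((384,512,3),np.uint8);im[120:360,100:460]=cv2.resize(cv2.imread(f'pics/{n}.png'),(360,240),interpolation=3)
    print(s,np.round(barang(im[:,:,::-1],P[s]),2).tolist());out.append(cv2.flip(cv2.resize(rect(im,P[s]),(400,400)),-1))
cv2.imwrite('pics/rect.png',np.hstack(out))
E
```

```text
+ [[80.36, 0.62, 3.0], [79.01, 0.61, 3.0], [77.66, 0.63, 3.0], [75.27, 0.6, 3.0]]
- [[108.84, 0.37, 0.5], [108.66, 0.36, 0.5], [107.79, 0.34, 0.0], [104.88, 0.33, 0.0]]
```

View pics/rect.png

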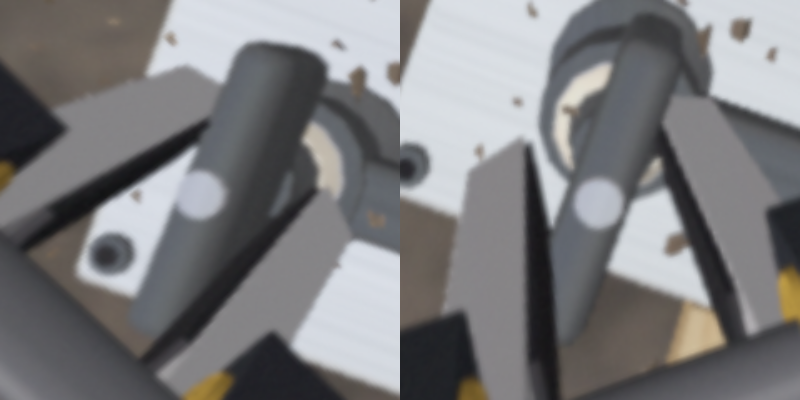

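```bash
python3 - <<'E'
from ang import *
P={'+':dict(tool_pos=np.array([.6198,-.0124,.0758]),ee_rot=[2.9309,.0008,2.4544]),'-':dict(tool_pos=np.array([.62,-.0128,.0766]),ee_rot=[2.931,.0007,1.3563])}
P['0']=dict(tool_pos=np.array([.62159,-.01213,.07212]),ee_rot=[2.93076,0,1.95092])
P['5']=dict(tool_pos=np.array([.6202,-.0134,.0758]),ee_rot=[2.9327,.0027,2.4324])
L=cv2.createLineSegmentDetector()
for s,n in(('0','w4'),('5','w5'),('+','w6'),('-','w7')):
    im=np.zeros((384,512,3),np.uint8);im[120:360,100:460]=cv2.resize(cv2.imread(f'pics/{n}.png'),(360,240),interpolation=3)
    g=cv2.cvtColor(rect(im,P[s]),6)
    print(s,'tool',round(P[s]['ee_rot'][2]-1.571,2))
    for x1,y1,x2,y2 in L.detect(g)[0][:,0]*.3-36:
        l=np.hypot(x2-x1,y2-y1)
        if y2<y1:x1,y1,x2,y2=x2,y2,x1,y1
        a=np.arctan2(y2-y1,x2-x1)-np.pi/2;off=((x1+x2)*np.cos(a)+(y1+y2)*np.sin(a))/2
        if l>12 and abs(off)<16 and -.3<a<1.1:print(round(a,3),'off',round(off,1),'len',round(l,1),'t',round(((y1+y2)*np.cos(a)-(x1+x2)*np.sin(a))/2,1))
E
```

```text
0 tool 0.38
0.389 off -9.1 len 13.8 t -5.3
0.686 off 12.0 len 13.9 t 17.4
0.382 off 5.0 len 18.0 t -3.2
5 tool 0.86
0.981 off 7.5 len 37.9 t -13.7
0.407 off 4.1 len 12.9 t 20.2
0.678 off -15.7 len 35.2 t -4.4
0.39 off 3.9 len 27.2 t -6.6
1.047 off 11.2 len 42.2 t -12.6
0.724 off -11.7 len 21.5 t -18.9
+ tool 0.88
1.004 off 8.4 len 37.6 t -13.0
0.697 off -15.7 len 35.1 t -3.3
0.387 off 3.9 len 28.4 t -6.3
1.071 off 12.1 len 42.6 t -11.9
0.743 off -11.6 len 22.6 t -17.6
- tool -0.21
-0.179 off 9.9 len 14.6 t 4.1
0.381 off -5.9 len 12.6 t -4.7
-0.014 off 13.3 len 44.7 t -13.3
-0.069 off 9.3 len 29.8 t -20.4
```

Call:
servo_tool(plan=[[0, 0, 0, 0, 0.013, -0.062, 0], [0, 0, 0, 0, 0.026, -0.125, 0]])

```text
time: 21.2
tool_pos: [0.6197, -0.0124, 0.0763]
ee_rot: [2.932, -0.0, 1.56]
wrist_force: [2.0, 0.3, 5.5]
width: 0.0192
finger_force: 25.9
```

Call:
servo_tool(plan=[[0, 0, 0, 0, 0.013, -0.062, 0], [0, 0, 0, 0, 0.026, -0.125, 0]])

```text
time: 21.37
tool_pos: [0.6191, -0.0117, 0.0761]
ee_rot: [2.933, -0.002, 1.759]
wrist_force: [2.6, 0.7, 6.6]
width: 0.0168
finger_force: 28.2
```

Call:
servo_tool(plan=[[0, 0, 0, 0, 0.013, -0.062, 0], [0, 0, 0, 0, 0.013, -0.062, 0]])

```text
time: 21.53
tool_pos: [0.6186, -0.0111, 0.0759]
ee_rot: [2.933, -0.005, 1.856]
wrist_force: [0.1, 4.8, 8.2]
width: 0.0159
finger_force: 30.2
```

Call:
servo_tool(plan=[[0, 0, 0, 0, 0.013, -0.062, 0], [0, 0, 0, 0, 0.013, -0.062, 0]])

```text
time: 21.7
tool_pos: [0.6187, -0.0117, 0.0758]
ee_rot: [2.933, -0.003, 1.956]
wrist_force: [0.3, 2.7, 6.2]
width: 0.0163
finger_force: 29.8
```

```bash
python3 - <<'E'
from h import *
o=robot.get_obs();print({k:np.round(v,4).tolist() for k,v in o.items() if k[0]!='q'})
E
```

```text
{'time': 21.7, 'joint_positions': [-0.171, 0.1819, 1.5763, 0.1195, 1.2094, -0.5887], 'joint_torque': [-2.2721, -32.8467, -25.5494, -0.142, -0.3846, -0.4059], 'tool_pos': [0.6187, -0.0117, 0.0758], 'ee_rot': [2.9331, -0.0026, 1.9562], 'wrist_force': [0.3254, 2.6984, 6.2132], 'wrist_torque': [0.0775, -0.0159, 0.2946], 'finger_force': 29.7818, 'width': 0.0163}
```

Call:
servo_tool(plan=[[0, 0, 0, 0, 0.013, -0.062, 0], [0, 0, 0, 0, 0.013, -0.062, 0]])

```text
time: 21.87
tool_pos: [0.619, -0.0121, 0.0756]
ee_rot: [2.933, -0.002, 2.054]
wrist_force: [2.1, 2.2, 6.0]
width: 0.0161
finger_force: 30.3
```

Call:
servo_tool(plan=[[0, 0, 0, 0, 0.013, -0.062, 0], [0, 0, 0, 0, 0.013, -0.062, 0]])

```text
time: 22.03
tool_pos: [0.6196, -0.0128, 0.0756]
ee_rot: [2.932, 0.0, 2.151]
wrist_force: [4.2, 1.3, 4.1]
width: 0.0171
finger_force: 30.5
```

```bash
python3 - <<'E'
from h import *
o=robot.get_obs();print({k:np.round(v,4).tolist() for k,v in o.items() if k[0]!='q'})
E
```

```text
{'time': 22.0333, 'joint_positions': [-0.1908, 0.198, 1.5578, 0.1539, 1.2384, -0.811], 'joint_torque': [-0.4448, -34.4518, -25.0962, 0.2929, 0.5346, -0.8718], 'tool_pos': [0.6196, -0.0128, 0.0756], 'ee_rot': [2.9322, 0.0, 2.1515], 'wrist_force': [4.1699, 1.3355, 4.1101], 'wrist_torque': [-0.1214, -0.286, -0.2842], 'finger_force': 30.5475, 'width': 0.0171}
```

Call:
servo_tool(plan=[[0, 0, 0, 0, 0.013, -0.062, 0], [0, 0, 0, 0, 0.013, -0.062, 0]])

```text
time: 22.2
tool_pos: [0.6199, -0.0131, 0.0755]
ee_rot: [2.932, 0.001, 2.249]
wrist_force: [5.5, -0.6, 4.1]
width: 0.0182
finger_force: 34.3
```

Call:
servo_tool(plan=[[0, 0, 0, 0, 0.013, -0.062, 0], [0, 0, 0, 0, 0.013, -0.062, 0]])

```text
time: 22.37
tool_pos: [0.6199, -0.0125, 0.0757]
ee_rot: [2.932, -0.0, 2.347]
wrist_force: [4.5, 1.5, 5.2]
width: 0.0198
finger_force: 36.0
```

Call:
servo_tool(plan=[[0, 0, 0, 0, 0, 0, 60], [0, 0, 0, 0, 0, 0, 60], [0, 0, 0, 0, 0, 0, 60], [0, 0, 0, 0, 0, 0, 60], [0, 0, -0.2, 0, 0, 0, 60], [0, 0, -0.4, 0, 0, 0, 60], [0, 0, -0.4, 0, 0, 0, 60], [0, 0, -0.4, 0, 0, 0, 60]])

```text
time: 23.03
tool_pos: [0.6135, -0.0182, 0.115]
ee_rot: [2.933, 0.001, 2.35]
wrist_force: [0.2, -0.0, -0.2]
width: 0.0601
finger_force: 0.0
```

```bash
cat >> ang.py <<'E'
def lines(im,o,z=.079,amin=-.3,amax=1.1):
    L=cv2.createLineSegmentDetector();out=[]
    for x1,y1,x2,y2 in L.detect(cv2.cvtColor(rect(im,o,z),7))[0][:,0]*.3-36:
        l=np.hypot(x2-x1,y2-y1)
        if y2<y1:x1,y1,x2,y2=x2,y2,x1,y1
        a=np.arctan2(y2-y1,x2-x1)-np.pi/2;off=((x1+x2)*np.cos(a)+(y1+y2)*np.sin(a))/2
        if l>10 and abs(off)<18 and amin<a<amax:out.append((round(a,3),round(off,1),round(l,1),round(((y1+y2)*np.cos(a)-(x1+x2)*np.sin(a))/2,1)))
    return sorted(out,key=lambda t:-t[2])
E
python3 - <<'E'
from ang import *
o=robot.get_obs();im=robot.snapshot('wrist');np.save('w8.npy',im)
print({k:np.round(v,4).tolist() for k,v in o.items() if k[0]!='q'})
print('yaw,off,len,t');[print(*map(float,l)) for l in lines(im,o)]
print([(np.round(d['extent'],1).tolist(),round(d['conf'],2)) for d in robot.find_in('knob_grip','wrist')])
E
```

```text
{'time': 23.0333, 'joint_positions': [-0.2171, 0.1763, 1.501, 0.1783, 1.3519, -1.0254], 'joint_torque': [-0.0848, -37.8723, -30.176, 0.7384, -0.3623, 0.0187], 'tool_pos': [0.6135, -0.0182, 0.115], 'ee_rot': [2.9329, 0.0015, 2.3499], 'wrist_force': [0.1587, -0.0307, -0.1672], 'wrist_torque': [-0.055, 0.0399, 0.0307], 'finger_force': 0.0, 'width': 0.0601}
yaw,off,len,t
0.36899998784065247 4.5 24.200000762939453 14.199999809265137
0.3630000054836273 4.400000095367432 19.200000762939453 -14.899999618530273
0.3580000102519989 -11.5 10.800000190734863 -12.5
[([262.2, 216.6, 44.4, 75.1], 0.65), ([354.9, 37.3, 134.1, 74.6], 0.61)]
```

The bar sits at 0.366 rad, so it has hardly turned and the pads only pried round it. I'll change method: push the +y end of the bar sideways with the closed fingers, tool upright. That contact is stiff and gives a longer lever.

```bash
python3 - <<'E'
from h import *
B=tgt(3.4-np.pi/2,0,0)
print(rel([.6306,.0131,.115],B),rel([.597,.0003,.115],B))
E
```

```text
[ 0.092  0.344  0.05   0.12   0.068 -0.666] [ 0.237  0.022 -0.018  0.12   0.068 -0.666]
```

Call:
servo_tool(plan=[[0.237, 0.022, -0.018, 0.012, 0.007, -0.07, 0], [0.237, 0.022, -0.018, 0.025, 0.014, -0.14, 0], [0.237, 0.022, -0.018, 0.038, 0.021, -0.21, 0], [0.237, 0.022, -0.018, 0.05, 0.028, -0.28, 0], [0.237, 0.022, -0.018, 0.063, 0.036, -0.35, 0], [0.237, 0.022, -0.018, 0.076, 0.043, -0.42, 0], [0.237, 0.022, -0.018, 0.088, 0.05, -0.49, 0], [0.237, 0.022, -0.018, 0.1, 0.057, -0.56, 0], [0.237, 0.022, -0.018, 0.11, 0.063, -0.62, 0], [0.237, 0.022, -0.018, 0.12, 0.068, -0.666, 0], [0.237, 0.022, -0.018, 0.12, 0.068, -0.666, 0], [0.237, 0.022, -0.018, 0.12, 0.068, -0.666, 0]])

```text
time: 24.13
tool_pos: [0.5972, 0.0005, 0.1149]
ee_rot: [3.142, -0.0, -2.884]
wrist_force: [-0.3, 0.4, -0.2]
width: 0.0002
finger_force: 0.0
```

```bash
python3 - <<'E'
from h import *
o=robot.get_obs();im=robot.snapshot('wrist');print(o['time'],o['tool_pos'],o['ee_rot'],o['width'],o['joint_positions'])
import ang
ang.L=0
[print(*[round(float(v),3) for v in l]) for l in ang.lines(im,o)]
B=tgt(3.4-np.pi/2,0,0);o=robot.get_obs()
for p in([.597,.0003,.075],[.6122,.0069,.075],[.6306,.0131,.105],[.6306,.0131,.075],[.6158,.0083,.075]):print(p,rel(p,B,o))
E
```

```text
24.1333 [5.97173653e-01 4.51916206e-04 1.14913454e-01] [ 3.14157437e+00 -3.68621097e-04 -2.88440168e+00] 0.00019001055479236516 [-9.41039429e-02  2.35038873e-01  1.41654739e+00 -1.10035319e-04
  1.49035879e+00 -1.92208238e+00]
0.267 9.4 43.7 -8.8
0.349 4.6 23.4 -14.3
0.26 9.3 11.4 28.8
[0.597, 0.0003, 0.075] [ 0.003  0.002  0.403 -0.     0.    -0.001]
[0.6122, 0.0069, 0.075] [-0.161  0.027  0.403 -0.     0.    -0.001]
[0.6306, 0.0131, 0.105] [-0.354  0.04   0.103 -0.     0.    -0.001]
[0.6306, 0.0131, 0.075] [-0.354  0.04   0.403 -0.     0.    -0.001]
[0.6158, 0.0083, 0.075] [-0.199  0.031  0.403 -0.     0.    -0.001]
```

Call:
servo_tool(plan=[[0, 0, 0.2, 0, 0, 0, 0], [0, 0, 0.4, 0, 0, 0, 0], [0, 0, 0.4, 0, 0, 0, 0], [-0.04, 0.01, 0.4, 0, 0, 0, 0], [-0.08, 0.015, 0.4, 0, 0, 0, 0]])

```text
time: 24.6
tool_pos: [0.5995, 0.0015, 0.0746]
ee_rot: [-3.141, -0.014, -2.884]
wrist_force: [-18.5, -6.8, 2.8]
width: 0.0001
finger_force: 10.0
```

Call:
servo_tool(plan=[[-0.04, 0.01, 0, 0, 0, 0, 0], [-0.08, 0.01, 0, 0, 0, 0, 0], [-0.08, 0.01, 0, 0, 0, 0, 0], [-0.08, 0.01, 0, 0, 0, 0, 0]])

```text
time: 24.93
tool_pos: [0.6, 0.0017, 0.0747]
ee_rot: [-3.14, -0.032, -2.885]
wrist_force: [-30.8, -10.9, 9.0]
width: 0.0005
finger_force: 16.2
```

```bash
python3 - <<'E'
from h import *
import ang
o=robot.get_obs();im=robot.snapshot('wrist');print({k:np.round(v,4).tolist() for k,v in o.items() if k[0]!='q'})
[print(*[round(float(v),3) for v in l]) for l in ang.lines(im,o)]
E
```

```text
{'time': 24.9333, 'joint_positions': [-0.0848, 0.2905, 1.4311, -0.0122, 1.4497, -1.9107], 'joint_torque': [6.38, -37.1103, -38.8446, 4.3697, -9.6495, 0.238], 'tool_pos': [0.6, 0.0017, 0.0747], 'ee_rot': [-3.1401, -0.032, -2.8848], 'wrist_force': [-30.8325, -10.9176, 8.9782], 'wrist_torque': [-1.8998, 5.5421, 0.2319], 'finger_force': 16.2377, 'width': 0.0005}
0.248 -8.6 16.4 30.8
0.268 -8.2 12.4 8.5
```

Call:
servo_tool(plan=[[0.1, -0.02, 0, 0, 0, 0, 0], [0.1, -0.02, -0.3, 0, 0, 0, 0], [0, 0, -0.35, 0, 0, 0, 0], [-0.2, 0.02, -0.35, 0, 0, 0, 0], [-0.25, 0.02, -0.35, 0, 0, 0, 0], [-0.25, 0.02, -0.35, 0, 0, 0, 0], [-0.25, 0.02, -0.2, 0, 0, 0, 0], [-0.25, 0.02, 0, 0, 0, 0, 0], [-0.25, 0.02, 0, 0, 0, 0, 0]])

```text
time: 25.73
tool_pos: [0.6334, 0.0147, 0.0724]
ee_rot: [3.14, -0.006, -2.884]
wrist_force: [-0.4, -0.2, -2.0]
width: 0.0002
finger_force: 0.0
```

Call:
servo_tool(plan=[[0.04, -0.01, 0, 0, 0, 0, 0], [0.08, -0.01, 0, 0, 0, 0, 0], [0.08, -0.01, 0, 0, 0, 0, 0]])

```text
time: 25.98
tool_pos: [0.63, 0.0118, 0.0781]
ee_rot: [-3.14, 0.006, -2.883]
wrist_force: [3.0, 1.0, -1.6]
width: 0.0003
finger_force: 1.5
```

Call:
servo_tool(plan=[[0.04, -0.01, 0, 0, 0, 0, 0], [0.08, -0.01, 0, 0, 0, 0, 0], [0.08, -0.01, 0, 0, 0, 0, 0]])

```text
time: 26.23
tool_pos: [0.6293, 0.0115, 0.0787]
ee_rot: [-3.14, 0.024, -2.882]
wrist_force: [19.5, 6.4, -12.5]
width: 0.0001
finger_force: 10.6
```

```bash
python3 - <<'E'
from h import *
import ang
o=robot.get_obs();im=robot.snapshot('wrist');print({k:np.round(v,4).tolist() for k,v in o.items() if k[0]!='q'})
[print(*[round(float(v),3) for v in l]) for l in ang.lines(im,o)]
E
```

```text
{'time': 26.2333, 'joint_positions': [-0.0754, 0.3112, 1.3961, 0.0069, 1.4112, -1.9067], 'joint_torque': [-4.4103, -48.2492, -24.4807, -2.878, 6.5817, 0.1901], 'tool_pos': [0.6293, 0.0115, 0.0787], 'ee_rot': [-3.1405, 0.024, -2.8821], 'wrist_force': [19.5466, 6.4383, -12.4949], 'wrist_torque': [1.4415, -3.78, 0.1824], 'finger_force': 10.5605, 'width': 0.0001}
0.348 4.7 18.6 -18.1
```

Call:
servo_tool(plan=[[-0.12, 0, 0, 0, 0, -0.06, 0], [-0.14, 0.02, 0, 0, 0, -0.127, 0], [-0.14, 0.02, 0, 0, 0, -0.127, 0]])

```text
time: 26.53
tool_pos: [0.6351, 0.0144, 0.0782]
ee_rot: [-3.139, 0.003, -2.682]
wrist_force: [-0.0, -0.4, -0.2]
width: 0.0007
finger_force: 0.0
```

Call:
servo_tool(plan=[[0.06, 0, 0, 0, 0, 0, 0], [0.12, 0, 0, 0, 0, 0, 0], [0.18, 0, 0, 0, 0, 0, 0], [0.24, 0, 0, 0, 0, 0, 0], [0.24, 0, 0, 0, 0, 0, 0]])

```text
time: 26.95
tool_pos: [0.6279, 0.011, 0.0787]
ee_rot: [-3.136, 0.045, -2.686]
wrist_force: [40.7, 18.4, -21.9]
width: -0.0001
finger_force: 21.6
```

```bash
python3 - <<'E'
from h import *
import ang
o=robot.get_obs();im=robot.snapshot('wrist');np.save('w9.npy',im);print({k:np.round(v,4).tolist() for k,v in o.items() if k[0]!='q'})
[print(*[round(float(v),3) for v in l]) for l in ang.lines(im,o)]
o=robot.get_obs();print(o['tool_pos'],o['wrist_force'])
E
```

```text
{'time': 26.95, 'joint_positions': [-0.0825, 0.2949, 1.4175, 0.0186, 1.3879, -2.1121], 'joint_torque': [-11.0716, -52.8018, -19.9447, -7.0346, 12.8218, -0.3466], 'tool_pos': [0.6279, 0.011, 0.0787], 'ee_rot': [-3.1361, 0.0449, -2.6857], 'wrist_force': [40.7207, 18.3797, -21.8702], 'wrist_torque': [3.2633, -7.5189, -0.279], 'finger_force': 21.5874, 'width': -0.0001}
0.376 4.7 14.5 -18.2
0.429 -12.9 12.4 -15.3
[0.62784162 0.01100438 0.07865927] [ 40.38165594  17.53781651 -22.94683354]
```

Call:
servo_tool(plan=[[-0.26, 0, 0, 0, 0, 0, 0], [-0.26, 0, -0.08, 0, 0, 0, 0], [-0.26, 0, -0.08, 0, 0, 0, 0], [-0.26, 0, -0.08, 0, 0, 0, 0]])

```text
time: 27.33
tool_pos: [0.6359, 0.0145, 0.0858]
ee_rot: [-3.139, 0.002, -2.685]
wrist_force: [-0.5, -0.4, 0.5]
width: 0.0005
finger_force: 0.0
```

```bash
python3 - <<'E'
from h import *
import ang
o=robot.get_obs();im=robot.snapshot('wrist');print({k:np.round(v,4).tolist() for k,v in o.items() if k in('time','tool_pos','ee_rot','wrist_force')})
[print(*[round(float(v),3) for v in l]) for l in ang.lines(im,o)]
# horizontal scan: brightness across the bar in the rectified plane at several t (bar direction a=.37), normal offset -14..14 mm
g=cv2.cvtColor(ang.rect(im,o),7);a=.37;b=np.array([-np.sin(a),np.cos(a)]);n=np.array([np.cos(a),np.sin(a)])
for t in(-27,-22,-17,-12,12,17,22,27):print(t,[int(g[tuple((((b*t+n*s)/.3+120).astype(int))[::-1])]) for s in range(-14,15,2)])
B=tgt(3.5-np.pi/2,0,0);o=robot.get_obs()
print(rel([.6302,.0204,.086],B,o))
E
```

```text
{'time': 27.3333, 'tool_pos': [0.6359, 0.0145, 0.0858], 'ee_rot': [-3.139, 0.0021, -2.6852], 'wrist_force': [-0.5251, -0.3594, 0.536]}
0.448 5.9 26.0 13.7
0.398 4.6 14.0 -17.4
0.452 -11.2 12.1 -17.5
0.803 16.2 10.9 5.2
0.11 4.4 10.2 27.5
-27 [217, 218, 218, 217, 215, 142, 103, 102, 115, 190, 216, 217, 217, 217, 202]
-22 [215, 216, 206, 64, 58, 81, 98, 107, 104, 102, 209, 217, 217, 217, 217]
-17 [219, 218, 161, 54, 59, 82, 98, 107, 104, 103, 210, 219, 219, 218, 219]
-12 [215, 203, 134, 54, 61, 83, 100, 107, 103, 101, 211, 215, 215, 216, 210]
12 [158, 178, 93, 56, 66, 86, 102, 105, 102, 102, 218, 219, 220, 209, 119]
17 [84, 78, 58, 55, 65, 87, 102, 105, 102, 105, 217, 217, 217, 150, 90]
22 [217, 217, 86, 54, 68, 86, 102, 104, 101, 110, 220, 221, 212, 120, 119]
27 [202, 215, 195, 101, 61, 83, 93, 97, 93, 145, 214, 214, 214, 169, 118]
[ 0.022  0.078 -0.005 -0.001  0.001  0.062]
```

Call:
servo_tool(plan=[[0.022, 0.078, 0, 0, 0, 0.062, 0], [0.022, 0.078, 0, 0, 0, 0.062, 0]])

```text
time: 27.55
tool_pos: [0.6294, 0.0211, 0.0849]
ee_rot: [-3.141, 0.001, -2.784]
wrist_force: [-0.2, 0.0, 0.3]
width: 0.0005
finger_force: 0.0
```

Call:
servo_tool(plan=[[0.05, 0, 0, 0, 0, 0, 0], [0.1, 0, 0, 0, 0, 0, 0], [0.15, 0, 0, 0, 0, 0, 0], [0.2, 0, 0, 0, 0, 0, 0], [0.2, 0, 0, 0, 0, 0, 0]])

```text
time: 27.97
tool_pos: [0.6241, 0.0185, 0.0856]
ee_rot: [-3.138, 0.036, -2.778]
wrist_force: [33.0, 11.2, -19.0]
width: 0.0006
finger_force: 19.3
```

```bash
python3 - <<'E'
from h import *
import ang
o=robot.get_obs();im=robot.snapshot('wrist');print({k:np.round(v,4).tolist() for k,v in o.items() if k in('time','tool_pos','ee_rot','wrist_force','joint_positions')})
g=cv2.cvtColor(ang.rect(im,o),7);a=.37;b=np.array([-np.sin(a),np.cos(a)]);n=np.array([np.cos(a),np.sin(a)])
for t in(-27,-22,-17,-12,12,17,22,27):print(t,[int(g[tuple((((b*t+n*s)/.3+120).astype(int))[::-1])]) for s in range(-14,15,2)])
E
```

```text
{'time': 27.9667, 'joint_positions': [-0.0675, 0.2879, 1.4118, 0.0118, 1.4082, -2.0034], 'tool_pos': [0.6241, 0.0185, 0.0856], 'ee_rot': [-3.1381, 0.0355, -2.7781], 'wrist_force': [32.9522, 11.212, -19.0199]}
-27 [210, 209, 212, 211, 211, 158, 119, 112, 138, 180, 215, 214, 218, 216, 209]
-22 [217, 217, 173, 57, 61, 80, 96, 106, 105, 104, 204, 215, 144, 101, 49]
-17 [218, 210, 54, 55, 62, 82, 97, 106, 105, 104, 208, 217, 217, 217, 215]
-12 [220, 155, 54, 56, 63, 83, 99, 108, 105, 105, 213, 220, 220, 221, 220]
12 [166, 77, 55, 56, 69, 87, 102, 106, 103, 109, 221, 221, 222, 222, 221]
17 [102, 72, 54, 56, 67, 88, 102, 105, 101, 102, 120, 119, 120, 119, 120]
22 [115, 74, 53, 57, 70, 88, 101, 105, 101, 102, 119, 120, 119, 120, 119]
27 [218, 164, 55, 58, 67, 86, 92, 96, 94, 81, 74, 71, 67, 74, 73]
```

Call:
servo_tool(plan=[[0.05, 0, 0, 0, 0, 0, 0], [0.1, 0, 0, 0, 0, 0, 0], [0.1, 0, 0, 0, 0, 0, 0]])

```text
time: 28.27
tool_pos: [0.6228, 0.0181, 0.086]
ee_rot: [-3.137, 0.056, -2.777]
wrist_force: [52.6, 18.3, -30.6]
width: 0.0003
finger_force: 29.1
```

Call:
servo_tool(plan=[[0.05, 0, 0, 0, 0, 0, 0], [0.1, 0, 0, 0, 0, 0, 0], [0.1, 0, 0, 0, 0, 0, 0]])

```text
time: 28.52
tool_pos: [0.6196, 0.0176, 0.087]
ee_rot: [-3.137, 0.071, -2.776]
wrist_force: [61.8, 25.5, -35.3]
width: 0.0004
finger_force: 31.3
```

```bash
python3 - <<'E'
from h import *
import ang
o=robot.get_obs();im=robot.snapshot('wrist');print({k:np.round(v,4).tolist() for k,v in o.items() if k in('time','tool_pos','ee_rot','wrist_force','joint_positions')})
g=cv2.cvtColor(ang.rect(im,o),7);a=.37;b=np.array([-np.sin(a),np.cos(a)]);n=np.array([np.cos(a),np.sin(a)])
for t in(-27,-22,-17,-12,12,17,22,27):print(t,[int(g[tuple((((b*t+n*s)/.3+120).astype(int))[::-1])]) for s in range(-14,15,2)])
E
```

```text
{'time': 28.5167, 'joint_positions': [-0.0772, 0.2536, 1.4529, 0.0268, 1.3685, -2.0182], 'tool_pos': [0.6196, 0.0176, 0.087], 'ee_rot': [-3.1368, 0.0714, -2.7758], 'wrist_force': [61.7505, 25.4967, -35.2874]}
-27 [204, 198, 203, 202, 207, 205, 179, 125, 138, 161, 192, 209, 213, 211, 205]
-22 [217, 217, 217, 177, 57, 60, 76, 90, 104, 106, 103, 101, 66, 53, 102]
-17 [217, 217, 123, 52, 55, 66, 81, 98, 107, 106, 109, 207, 214, 216, 217]
-12 [203, 119, 65, 54, 58, 71, 87, 102, 107, 103, 142, 219, 220, 220, 220]
12 [67, 56, 57, 64, 82, 99, 106, 103, 103, 218, 221, 221, 221, 221, 220]
17 [58, 55, 57, 72, 87, 104, 105, 102, 118, 119, 119, 118, 118, 118, 118]
22 [53, 57, 61, 78, 93, 106, 102, 102, 118, 119, 118, 119, 119, 118, 119]
27 [59, 58, 61, 77, 86, 92, 93, 88, 56, 56, 50, 53, 54, 43, 47]
```

It did move, by about +0.13 rad, but only under about 70 N, so the friction is much higher than stated. I'll push a bit further to the stop.

Call:
servo_tool(plan=[[0.05, 0, 0, 0, 0, 0, 0], [0.08, 0, 0, 0, 0, 0, 0], [0.08, 0, 0, 0, 0, 0, 0]])

```text
time: 28.82
tool_pos: [0.6162, 0.0178, 0.0917]
ee_rot: [-3.138, 0.084, -2.775]
wrist_force: [70.5, 33.0, -29.3]
width: 0.0007
finger_force: 33.2
```

```bash
cat >> ang.py <<'E'
def knob(im,o,lo=0.,hi=2.2,a0=.37):
    # best angle from dark bar mask: mean grey inside a 10x50 strip minus outside flank, unoccluded side is up to caller
    g=cv2.GaussianBlur(cv2.cvtColor(rect(im,o),7),(0,0),1).astype(float);r=[]
    for a in np.arange(lo,hi,.01):
        b=np.array([-np.sin(a),np.cos(a)]);n=np.array([np.cos(a),np.sin(a)])
        t=np.r_[-25:-11:15j]
        e=lambda s:np.array([g[tuple(((b*q+n*s)/.3+120).astype(int)[::-1])] for q in t])
        for off in(-3,-2,-1,0,1):
            r.append((np.median(np.clip(e(off+7.5)-e(off+4.5),-80,80)),a,off))
    r.sort(reverse=True);return [tuple(np.round(x,2)) for x in r[:3]]
def scan(im,o,a=.37):
    g=cv2.cvtColor(rect(im,o),7);b=np.array([-np.sin(a),np.cos(a)]);n=np.array([np.cos(a),np.sin(a)])
    for t in(-24,-18,-12,12,18,24):print(t,[int(g[tuple((((b*t+n*s)/.3+120).astype(int))[::-1])]) for s in range(-14,15,2)])
E
python3 - <<'E'
from ang import *
o=robot.get_obs();im=robot.snapshot('wrist');print({k:np.round(v,4).tolist() for k,v in o.items() if k in('time','tool_pos','ee_rot','wrist_force','joint_positions')})
scan(im,o);print(knob(im,o))
E
```

```text
{'time': 28.8167, 'joint_positions': [-0.0809, 0.235, 1.4666, 0.0336, 1.3627, -2.0234], 'tool_pos': [0.6162, 0.0178, 0.0917], 'ee_rot': [-3.1378, 0.084, -2.7754], 'wrist_force': [70.5376, 32.9971, -29.2822]}
-24 [216, 216, 216, 216, 207, 116, 63, 79, 96, 105, 105, 102, 79, 87, 166]
-18 [217, 217, 209, 53, 54, 58, 73, 89, 104, 107, 103, 122, 150, 181, 214]
-12 [174, 137, 92, 54, 57, 65, 82, 98, 108, 106, 107, 210, 220, 221, 220]
12 [56, 55, 56, 67, 84, 101, 106, 102, 105, 220, 221, 221, 221, 221, 221]
18 [55, 56, 60, 78, 93, 105, 103, 114, 119, 119, 118, 119, 119, 119, 119]
24 [56, 56, 68, 85, 100, 105, 108, 119, 119, 119, 118, 119, 119, 118, 120]
[(np.float64(80.0), np.float64(0.71), np.float64(-3.0)), (np.float64(80.0), np.float64(0.7), np.float64(-3.0)), (np.float64(80.0), np.float64(0.69), np.float64(-3.0))]
```

Call:
servo_tool(plan=[[-0.3, 0, 0, 0, 0, 0, 0], [-0.44, 0, -0.1, 0, 0, 0, 0], [-0.44, 0, -0.22, 0, 0, 0, 0], [-0.1, 0, -0.22, 0, 0, 0, 0], [0.04, 0, -0.22, 0, 0, 0, 0], [0.04, 0, -0.15, 0, 0, 0, 0], [0.04, 0, 0.1, 0, 0, 0, 0], [0.04, 0, 0.1, 0, 0, 0, 0]])

```text
time: 29.53
tool_pos: [0.5791, 0.0023, 0.0708]
ee_rot: [3.14, -0.004, -2.782]
wrist_force: [-0.7, 0.2, -0.6]
width: -0.0001
finger_force: 0.0
```

Call:
servo_tool(plan=[[-0.15, 0, 0, 0, 0, 0, 0], [-0.3, 0, 0, 0, 0, 0, 0], [-0.42, 0, 0, 0, 0, 0, 0], [-0.5, 0, 0, 0, 0, 0, 0], [-0.5, 0, 0, 0, 0, 0, 0]])

```text
time: 29.95
tool_pos: [0.599, 0.0113, 0.0731]
ee_rot: [3.132, -0.076, -2.785]
wrist_force: [-71.4, -17.0, 39.7]
width: 0.0003
finger_force: 37.9
```

```bash
python3 - <<'E'
from ang import *
o=robot.get_obs();im=robot.snapshot('wrist');print({k:np.round(v,4).tolist() for k,v in o.items() if k in('time','tool_pos','ee_rot','wrist_force','joint_positions')})
scan(im,o)
E
```

```text
{'time': 29.95, 'joint_positions': [-0.063, 0.3216, 1.3962, -0.0229, 1.4973, -1.9876], 'tool_pos': [0.599, 0.0113, 0.0731], 'ee_rot': [3.1325, -0.0765, -2.7849], 'wrist_force': [-71.4184, -17.0461, 39.6757]}
-24 [215, 215, 193, 71, 74, 89, 104, 106, 103, 187, 190, 50, 30, 29, 30]
-18 [188, 51, 53, 56, 74, 71, 40, 30, 31, 30, 30, 29, 31, 30, 28]
-12 [213, 50, 53, 55, 68, 32, 30, 30, 32, 32, 31, 31, 33, 31, 31]
12 [84, 57, 52, 55, 58, 34, 29, 31, 30, 31, 31, 30, 30, 30, 31]
18 [123, 122, 122, 121, 122, 58, 30, 32, 31, 32, 29, 31, 31, 33, 30]
24 [122, 122, 122, 122, 122, 65, 31, 33, 31, 30, 31, 31, 31, 31, 30]
```

Call:
servo_tool(plan=[[-0.05, 0, 0, 0, 0, 0, 0], [-0.05, 0, 0, 0, 0, 0, 0], [-0.05, 0, 0, 0, 0, 0, 0]])

```text
time: 30.25
tool_pos: [0.6024, 0.0132, 0.073]
ee_rot: [3.131, -0.077, -2.786]
wrist_force: [-76.0, -18.5, 39.2]
width: 0.0004
finger_force: 40.2
```

```bash
python3 - <<'E'
from ang import *
o=robot.get_obs();im=robot.snapshot('wrist');np.save('w10.npy',im);print({k:np.round(v,4).tolist() for k,v in o.items() if k in('time','tool_pos','ee_rot','wrist_force','wrist_torque')})
scan(im,o,.2)
E
```

```text
{'time': 30.25, 'tool_pos': [0.6024, 0.0132, 0.073], 'ee_rot': [3.1315, -0.0768, -2.7858], 'wrist_force': [-75.9583, -18.5237, 39.2237], 'wrist_torque': [-3.6593, 13.7566, -0.6856]}
-24 [216, 213, 134, 57, 78, 93, 105, 105, 103, 207, 217, 218, 218, 218, 217]
-18 [144, 51, 54, 58, 78, 92, 105, 105, 101, 176, 119, 46, 31, 32, 31]
-12 [184, 53, 55, 56, 74, 87, 105, 104, 29, 32, 32, 31, 32, 30, 30]
12 [188, 104, 53, 55, 61, 78, 34, 31, 31, 32, 31, 31, 31, 30, 32]
18 [122, 121, 122, 122, 123, 85, 31, 28, 30, 31, 31, 33, 31, 31, 32]
24 [122, 121, 121, 121, 121, 41, 31, 32, 31, 30, 30, 31, 32, 32, 30]
```

Both stops are now really reached, at about 78 N. I'll continue with half-swings of the same kind.

Call:
servo_tool(plan=[[0.3, 0, 0, 0, 0, 0, 0], [0.5, 0, -0.1, 0, 0, 0, 0], [0.5, 0, -0.24, 0, 0, 0, 0], [0.2, 0, -0.24, 0, 0, 0, 0], [-0.04, 0, -0.24, 0, 0, 0, 0], [-0.04, 0, -0.2, 0, 0, 0, 0], [-0.04, 0, 0, 0, 0, 0, 0], [-0.04, 0, 0, 0, 0, 0, 0]])

```text
time: 30.97
tool_pos: [0.6351, 0.0235, 0.071]
ee_rot: [3.14, -0.005, -2.781]
wrist_force: [-0.4, -0.0, -1.0]
width: 0.0005
finger_force: 0.0
```

Call:
servo_tool(plan=[[0.2, 0, 0, 0, 0, 0, 0], [0.38, 0, 0, 0, 0, 0, 0], [0.5, 0, 0, 0, 0, 0, 0], [0.56, 0, 0, 0, 0, 0, 0], [0.56, 0, 0, 0, 0, 0, 0], [0.56, 0, 0, 0, 0, 0, 0]])

```text
time: 31.47
tool_pos: [0.6145, 0.0181, 0.0816]
ee_rot: [-3.139, 0.081, -2.775]
wrist_force: [68.4, 32.4, -29.8]
width: 0.0004
finger_force: 34.3
```

```bash
python3 - <<'E'
from ang import *
o=robot.get_obs();im=robot.snapshot('wrist');print({k:np.round(v,4).tolist() for k,v in o.items() if k in('time','tool_pos','ee_rot','wrist_force','wrist_torque')})
scan(im,o,.5)
E
```

```text
{'time': 31.4667, 'tool_pos': [0.6145, 0.0181, 0.0816], 'ee_rot': [-3.1393, 0.0808, -2.7755], 'wrist_force': [68.4098, 32.4296, -29.7928], 'wrist_torque': [6.218, -12.4366, 0.816]}
-24 [210, 212, 214, 218, 219, 219, 184, 70, 81, 99, 106, 104, 99, 92, 95]
-18 [214, 215, 215, 194, 50, 52, 58, 78, 95, 106, 106, 103, 190, 104, 83]
-12 [219, 218, 217, 52, 52, 55, 75, 90, 106, 106, 102, 150, 221, 159, 81]
12 [51, 52, 56, 75, 91, 105, 106, 102, 161, 221, 221, 221, 222, 222, 220]
18 [52, 55, 69, 86, 102, 105, 102, 108, 148, 119, 118, 119, 120, 119, 118]
24 [54, 66, 84, 99, 105, 102, 101, 118, 118, 118, 118, 118, 119, 119, 118]
```

The bar is now at about 0.74 rad (knob about +0.38), past the old stop. It is free, so I'll carry on unscrewing round the arc.

Call:
servo_tool(plan=[[0.02, -0.08, 0, 0, 0, 0, 0], [0.04, -0.17, 0, 0, 0, 0, 0], [0.04, -0.17, 0, 0, 0, 0, 0]])

```text
time: 31.77
tool_pos: [0.6114, 0.0149, 0.0817]
ee_rot: [3.113, 0.078, -2.774]
wrist_force: [53.5, 62.4, -17.3]
width: 0.0006
finger_force: 39.9
```

```bash
python3 - <<'E'
from ang import *
o=robot.get_obs();im=robot.snapshot('wrist');print({k:np.round(v,4).tolist() for k,v in o.items() if k in('time','tool_pos','ee_rot','wrist_force','wrist_torque')})
[print(*[round(float(v),3) for v in l]) for l in lines(im,o,amin=.3,amax=2.2)]
E
```

```text
{'time': 31.7667, 'tool_pos': [0.6114, 0.0149, 0.0817], 'ee_rot': [3.1129, 0.0783, -2.7737], 'wrist_force': [53.4647, 62.4306, -17.3422], 'wrist_torque': [11.7887, -9.7443, 0.6496]}
0.351 13.1 44.9 2.4
1.412 -11.3 16.3 -29.6
0.971 5.0 15.9 7.9
0.906 5.1 12.5 -7.6
```

Call:
servo_tool(plan=[[-0.015, -0.125, 0, 0, 0, 0, 0], [-0.015, -0.125, 0, 0, 0, 0, 0], [-0.03, -0.19, 0, 0, 0, 0, 0], [-0.03, -0.19, 0, 0, 0, 0, 0]])

```text
time: 32.15
tool_pos: [0.6086, 0.0106, 0.0813]
ee_rot: [3.079, 0.059, -2.771]
wrist_force: [22.8, 81.4, 3.2]
width: 0.0003
finger_force: 42.2
```

```bash
python3 - <<'E'
from ang import *
o=robot.get_obs();im=robot.snapshot('wrist');print({k:np.round(v,4).tolist() for k,v in o.items() if k in('time','tool_pos','ee_rot','wrist_force','wrist_torque')})
[print(*[round(float(v),3) for v in l]) for l in lines(im,o,amin=.3,amax=2.2)]
E
```

```text
{'time': 32.15, 'tool_pos': [0.6086, 0.0106, 0.0813], 'ee_rot': [3.0793, 0.0589, -2.7714], 'wrist_force': [22.7788, 81.3671, 3.1779], 'wrist_torque': [15.3103, -4.2131, 0.1802]}
1.229 -5.6 29.3 12.6
0.354 8.5 21.4 11.0
1.409 -15.8 19.2 -29.0
1.274 -9.8 18.3 -8.2
0.352 8.2 13.7 -7.1
```

Call:
servo_tool(plan=[[-0.03, -0.07, 0, 0, 0, 0, 0], [-0.03, -0.07, 0, 0, 0, 0, 0], [-0.05, -0.1, 0, 0, 0, 0, 0], [-0.05, -0.1, 0, 0, 0, 0, 0]])

```text
time: 32.53
tool_pos: [0.6051, -0.0013, 0.0804]
ee_rot: [3.082, 0.028, -2.765]
wrist_force: [-5.8, 75.0, 20.5]
width: 0.0
finger_force: 34.6
```

```bash
python3 - <<'E'
from ang import *
o=robot.get_obs();im=robot.snapshot('wrist');print({k:np.round(v,4).tolist() for k,v in o.items() if k in('time','tool_pos','ee_rot','wrist_force','wrist_torque')})
[print(*[round(float(v),3) for v in l]) for l in lines(im,o,amin=.3,amax=2.4)]
E
```

```text
{'time': 32.5333, 'tool_pos': [0.6051, -0.0013, 0.0804], 'ee_rot': [3.0821, 0.0276, -2.7651], 'wrist_force': [-5.8341, 75.048, 20.5052], 'wrist_torque': [14.1805, 0.8826, 0.8264]}
0.345 0.5 27.6 -18.9
0.327 -0.2 17.3 28.9
0.365 0.5 16.6 3.7
```

```bash
python3 - <<'E'
from ang import *
o=robot.get_obs();im=robot.snapshot('wrist');print({k:np.round(v,4).tolist() for k,v in o.items() if k in('time','tool_pos','wrist_force')})
[print(round(float(l[0])+np.pi,3),*[round(float(v),3) for v in l]) for l in lines(im,o,amin=-1.6,amax=-.3)]
E
```

```text
{'time': 32.5833, 'tool_pos': [0.6051, -0.0013, 0.0804], 'wrist_force': [-4.7915, 75.8642, 20.3582]}
1.924 -1.218 -12.2 41.8 21.8
1.927 -1.215 -13.9 39.2 -6.3
1.917 -1.225 -14.8 27.3 29.5
1.941 -1.201 -15.4 16.5 -6.1
1.959 -1.183 -16.8 15.8 -6.4
1.979 -1.163 -17.5 15.8 27.5
1.908 -1.234 13.6 13.9 -21.6
1.942 -1.2 -15.4 11.1 7.9
1.958 -1.184 -16.9 11.1 8.2
2.232 -0.91 5.9 10.3 -12.8
```

Call:
servo_tool(plan=[[0.05, -0.06, 0, 0, 0, 0, 0], [0.07, -0.1, 0, 0, 0, 0, 0], [0.07, -0.1, 0, 0, 0, 0, 0]])

```text
time: 32.88
tool_pos: [0.6049, -0.0017, 0.0807]
ee_rot: [3.056, 0.046, -2.769]
wrist_force: [-0.0, 84.7, 16.1]
width: 0.0002
finger_force: 36.8
```

```bash
python3 - <<'E'
from ang import *
o=robot.get_obs();im=robot.snapshot('wrist');np.save('w11.npy',im);print({k:np.round(v,4).tolist() for k,v in o.items() if k in('time','tool_pos','ee_rot','wrist_force')})
[print(round(float(l[0])%np.pi,3),*[round(float(v),1) for v in l[1:]]) for l in lines(im,o,amin=-1.6,amax=1.6) if abs(l[1])<9]
print([(np.round(d['extent'],1).tolist(),round(d['conf'],2)) for d in robot.find_in('knob_grip','wrist')])
g=cv2.cvtColor(rect(im,o),7);print(g[::12,::12])
E
```

```text
{'time': 32.8833, 'tool_pos': [0.6049, -0.0017, 0.0807], 'ee_rot': [3.0559, 0.0464, -2.7689], 'wrist_force': [-0.0139, 84.6837, 16.0807]}
0.327 0.2 26.4 -18.9
0.306 -0.5 17.7 28.7
0.351 0.2 16.3 3.4
[([233.5, 228.7, 24.2, 52.5], 0.81)]
[[217 216 216 216 217 216 214 217 216 217 218 207 137  88  97  95  90  93
   93  92]
 [220 219 219 217 218 217 217 218 215 215 217 215 217 216 201  96  65  36
   32  31]
 [216 217 222 220 221 218 217 218 218 216 217 214 216  51  31  31  30  31
   30  30]
 [217 219 219 216 218 223 220 219 218 218 217 218 215  31  31  30  32  30
   31  31]
 [215 167  92  96  98 119 216 220 212 221 219 219 167  33  31  33  32  32
   30  31]
 [102  99  51  51  88 102 100 104 118 216 220 221  54  30  30  30  30  32
   30  32]
 [103  75  54  65  92  97 150 198 121 199 218 215  29  30  30  30  31  31
   33  41]
 [103  84  57  80 102 106 103  96 168 114 218 126  30  32  31  31  31  29
   32  43]
 [ 98 102  95  58  79  96 103 107 101  94 213  48  30  31  32  31  30  31
   33  44]
 [ 91  73  93 170 115 100  94 101 104 105 118  29  30  30  30  30  30  31
   40  43]
 [109  90  71 119 119 119 119 118 118 118  80  32  31  31  29  30  29  31
   44  45]
 [216 155 108 119 118 119 119 118 119 117  35  32  30  30  29  30  31  32
   42  61]
 [216 218  87  83  53 116 119 119 119 116  32  29  30  30  31  30  29  41
   43  72]
 [215 216 119 119 107  55  71  67 118  78  31  32  29  30  31  31  30  43
   44  71]
 [ 93 214 119 119 119 119 114  42  84  38  91  81  30  30  29  31  30  44
   58  71]
 [218 218 123 120 118 119 119 119 117  67  88 120  37  96  75  29  39  44
   69  70]
 [216 216 218 190 119 119 120 119  72  28  55 104  64  84  81 108 125  70
   70  70]
 [170 212 218 216 217 123 119 118  31  31  30  31  40  98  98  62  74  95
  131 126]
 [105 112 104 191 216 219 184 117  31  32  31  32  31  31  31 113 125  91
  105 109]
 [106  91  99  94  89 121 200 124  31  30  31  30  31  29  32  43  43  84
  149 120]]
```

The knob stopped moving with the bar at about 2.1 to 2.2 rad (knob about 1.75), so it is at its end stop. Next I back off and place the fingers on the left (+y) side of the clamp arm.

Call:
servo_tool(plan=[[-0.08, 0.3, 0, 0, 0, 0, 0], [-0.17, 0.54, 0, 0, 0, 0, 0], [-0.17, 0.54, 0, 0, 0, 0, 0], [0.05, 0.54, 0, 0, 0, 0, 0], [0.27, 0.54, 0, 0, 0, 0, 0], [0.27, 0.54, 0, 0, 0, 0, 0]])

```text
time: 33.48
tool_pos: [0.5542, -0.0102, 0.0741]
ee_rot: [-3.141, -0.002, -2.782]
wrist_force: [0.7, -0.4, -0.8]
width: 0.0004
finger_force: 0.0
```

```bash
python3 - <<'E'
from ang import *
o=robot.get_obs();im=robot.snapshot('wrist');np.save('w12.npy',im);print({k:np.round(v,4).tolist() for k,v in o.items() if k in('time','tool_pos','ee_rot','wrist_force','joint_positions')})
[print(round(float(l[0])%np.pi,3),*[round(float(v),1) for v in l[1:]]) for l in lines(im,o,amin=-1.6,amax=1.6) if abs(l[1])<10]
for t,z in dict(knob_grip=.079,clamp_tip=.044,specimen_center=.025,glue_bottle=.05,wedge=.01,consolidant=.06).items():
    for d in robot.find_in(t,'wrist')[:2]:
        e=d['extent'];print(t,np.round(e,1),round(d['conf'],2),at('wrist',e[:2],z,o))
B=tgt(3.5-np.pi/2,0,0)
print(rel([.557,-.0097,.05],B))
E
```

```text
{'time': 33.4833, 'joint_positions': [-0.1195, 0.1739, 1.5737, -0.0021, 1.3956, -2.0493], 'tool_pos': [0.5542, -0.0102, 0.0741], 'ee_rot': [-3.1405, -0.0024, -2.7823], 'wrist_force': [0.6586, -0.4371, -0.7748]}
knob_grip [234.3 212.3 134.2 221.2] 0.27 [ 0.5426 -0.0305  0.079 ]
clamp_tip [227.1 213.2  28.3  84.1] 0.8 [ 0.5572 -0.0339  0.044 ]
clamp_tip [229.4 178.2  59.2  86.3] 0.57 [ 0.5333 -0.0405  0.044 ]
specimen_center [230.8 178.1  58.4  87.5] 0.86 [ 0.5374 -0.04    0.025 ]
glue_bottle [343.1 240.   72.9  85.7] 0.78 [0.5457 0.0488 0.05  ]
glue_bottle [139.6 221.4  56.6  34.1] 0.58 [ 0.5842 -0.0914  0.05  ]
wedge [143.3 221.6  61.6  35.8] 0.58 [ 0.6036 -0.0999  0.01  ]
[ 0.018 -0.002  0.247 -0.001  0.002  0.001]
```

```bash
python3 - <<'E'
from h import *
B=R.from_euler('xyz',[np.pi,0,3.5]);ax=np.array([.6215,-.012,.05]);A=np.array([.557,-.0097,.05])
for s in(0,.15,.3,.5,.7,.9,1.1,1.3,1.45):
    t=3.487+s;p=ax+.06*np.array([np.cos(t),np.sin(t),0])+.017*np.array([np.sin(t),-np.cos(t),0]);print(s,p.round(4),np.round(B.inv().apply(p-A)/.1,3))
E
```

```text
0 [ 0.5593 -0.0163  0.05  ] [ 0.002 -0.07  -0.   ]
0.15 [ 0.5606 -0.0256  0.05  ] [ 0.022 -0.161 -0.   ]
0.3 [ 0.5633 -0.0345  0.05  ] [ 0.028 -0.255 -0.   ]
0.5 [ 0.569  -0.0456  0.05  ] [ 0.014 -0.378 -0.   ]
0.7 [ 0.5767 -0.0554  0.05  ] [-0.024 -0.497 -0.   ]
0.9 [ 0.5862 -0.0634  0.05  ] [-0.085 -0.606 -0.   ]
1.1 [ 0.5971 -0.0694  0.05  ] [-0.166 -0.7   -0.   ]
1.3 [ 0.609  -0.0731  0.05  ] [-0.265 -0.776 -0.   ]
1.45 [ 0.6183 -0.0743  0.05  ] [-0.347 -0.82  -0.   ]
```

Call:
servo_tool(plan=[[0.018, 0, 0.12, 0, 0, 0, 0], [0.018, 0, 0.245, 0, 0, 0, 0], [0.018, 0, 0.245, 0, 0, 0, 0]])

```text
time: 34.08
tool_pos: [0.5537, -0.0089, 0.046]
ee_rot: [3.14, -0.004, -2.781]
wrist_force: [-0.5, -0.3, -0.2]
width: 0.0002
finger_force: 0.0
```

Call:
servo_tool(plan=[[0.002, -0.07, -0.03, 0, 0, 0, 0], [0.022, -0.161, -0.03, 0, 0, 0, 0], [0.028, -0.255, -0.03, 0, 0, 0, 0], [0.014, -0.378, -0.03, 0, 0, 0, 0], [0.014, -0.378, -0.03, 0, 0, 0, 0]])

```text
time: 34.5
tool_pos: [0.57, -0.0481, 0.0541]
ee_rot: [-3.137, 0.004, -2.783]
wrist_force: [-0.8, -1.2, -0.0]
width: 0.0002
finger_force: 0.0
```

```bash
python3 - <<'E'
from ang import *
o=robot.get_obs();im=robot.snapshot('wrist');print({k:np.round(v,4).tolist() for k,v in o.items() if k in('time','tool_pos','ee_rot','wrist_force')})
for t,z in dict(clamp_tip=.044,specimen_center=.025).items():
    for d in robot.find_in(t,'wrist')[:2]:
        e=d['extent'];print(t,np.round(e,1),round(d['conf'],2),at('wrist',e[:2],z,o))
E
```

```text
{'time': 34.5, 'tool_pos': [0.57, -0.0481, 0.0541], 'ee_rot': [-3.1367, 0.0042, -2.7832], 'wrist_force': [-0.8172, -1.2042, -0.0228]}
clamp_tip [216.  228.2  47.8  57.4] 0.89 [ 0.578  -0.0754  0.044 ]
clamp_tip [407.  240.   94.   75.2] 0.74 [0.5425 0.0502 0.044 ]
specimen_center [287.8 183.1  61.7  96. ] 0.6 [ 0.5385 -0.0407  0.025 ]
```

The clamp arm swings freely. I'll carry on to about 1.4 rad, then back off and lift.

Call:
servo_tool(plan=[[-0.038, -0.119, 0, 0, 0, 0, 0], [-0.099, -0.228, 0, 0, 0, 0, 0], [-0.18, -0.322, 0, 0, 0, 0, 0], [-0.279, -0.398, 0, 0, 0, 0, 0], [-0.361, -0.442, 0, 0, 0, 0, 0], [-0.361, -0.442, 0, 0, 0, 0, 0], [-0.2, -0.36, 0, 0, 0, 0, 0], [-0.15, -0.33, -0.2, 0, 0, 0, 0], [-0.1, -0.3, -0.6, 0, 0, 0, 50], [0.1, 0.0, -0.6, 0, 0, 0, 80], [0.3, 0.1, -0.6, 0, 0, 0, 80], [0.3, 0.1, -0.6, 0, 0, 0, 80]])

```text
time: 35.65
tool_pos: [0.5334, -0.0455, 0.1137]
ee_rot: [-3.14, 0.001, -2.78]
wrist_force: [-0.2, 0.2, -1.1]
width: 0.0239
finger_force: 0.0
```

```bash
python3 - <<'E'
from ang import *
o=robot.get_obs();im=robot.snapshot('wrist');np.save('w13.npy',im);print({k:np.round(v,4).tolist() for k,v in o.items() if k in('time','tool_pos','ee_rot','wrist_force','width')})
for t,z in dict(clamp_tip=.044,specimen_center=.025,nest=.015,knob_grip=.079,glue_bottle=.05,wedge=.01,tray_in=.01).items():
    for d in robot.find_in(t,'wrist')[:2]:
        e=d['extent'];print(t,np.round(e,1),round(d['conf'],2),at('wrist',e[:2],z,o))
# brown stone mask, rectified at the top face
g=rect(im,o,.029,c=(.5415,-.0408),h=.06,s=.0005);hsv=cv2.cvtColor(g,cv2.COLOR_RGB2HSV)
m=((hsv[...,0]<22)&(hsv[...,1]>60)&(hsv[...,2]>40)).astype(np.uint8);m=cv2.morphologyEx(m,cv2.MORPH_OPEN,np.ones((7,7)))
n,l,st,ce=cv2.connectedComponentsWithStats(m)
for i in range(1,n):
    if st[i,4]>800:
        r=cv2.minAreaRect(np.argwhere(l==i)[:,::-1].astype('f4'));print(st[i],(np.array(r[0])*.0005-.06+[.5415,-.0408]).round(4),np.array(r[1])*.5,r[2],hsv[l==i].mean(0).round())
E
```

```text
{'time': 35.65, 'tool_pos': [0.5334, -0.0455, 0.1137], 'ee_rot': [-3.1401, 0.0011, -2.7798], 'wrist_force': [-0.2088, 0.2343, -1.0693], 'width': 0.0239}
specimen_center [262.9 204.1  48.   76.1] 0.69 [ 0.5385 -0.0416  0.025 ]
nest [264.8 242.2 114.5 199.8] 0.76 [ 0.5768 -0.025   0.015 ]
knob_grip [263.9 329.2  18.4  24.4] 0.71 [ 0.6281 -0.0068  0.079 ]
glue_bottle [355.5 238.3  54.8  43.7] 0.92 [0.5323 0.0414 0.05  ]
glue_bottle [263.8 327.9  16.9  25.9] 0.7 [0.6502 0.0019 0.05  ]
wedge [180.3 236.7  54.   29.4] 0.83 [ 0.6045 -0.1049  0.01  ]
tray_in [443.1 281.6 103.8  99.2] 0.55 [0.5597 0.203  0.01  ]
[210   0  26  54 915] [ 0.5926 -0.0878] [11.20845509 26.87368393] 3.8140745162963867 [ 18.  66. 197.]
```

```bash
python3 - <<'E'
from ang import *
im=np.load('w13.npy');o=dict(tool_pos=np.array([.5334,-.0455,.1137]),ee_rot=[-3.1401,.0011,-2.7798])
c=(.6215,-.05);L=cv2.createLineSegmentDetector()
for x1,y1,x2,y2 in L.detect(cv2.cvtColor(rect(im,o,.044,c=c,h=.075),7))[0][:,0]*.3-75:
    l=np.hypot(x2-x1,y2-y1)
    if l>25:print(np.round([c[0]+x1/1e3,c[1]+y1/1e3,c[0]+x2/1e3,c[1]+y2/1e3,np.arctan2(y2-y1,x2-x1)%np.pi],3))
print(rel([.540,-.041,.07],R.from_euler('xyz',[np.pi,0,3.487])),robot.get_obs()['tool_pos'])
E
```

```text
[ 0.564 -0.017  0.599  0.003  0.512]
[ 0.615 -0.038  0.567 -0.049  0.222]
[ 0.592 -0.07   0.546 -0.087  0.351]
[ 0.559 -0.07   0.59  -0.07   3.135]
[ 0.586  0.004  0.546 -0.021  0.56 ]
[ 0.593 -0.066  0.608 -0.106  1.935]
[ 0.671 -0.048  0.644 -0.058  0.347]
[ 0.553 -0.057  0.605 -0.048  0.162]
[ 0.645 -0.058  0.611 -0.065  0.199]
[ 0.585 -0.121  0.572 -0.079  1.861]
[ 0.691 -0.028  0.653 -0.042  0.358]
[ 0.685  0.025  0.696 -0.006  1.936]
[-0.047  0.043  0.427 -0.001  0.001  0.009] [ 0.53702754 -0.04661629  0.11268141]
```

Call:
servo_tool(plan=[[-0.03, 0.043, 0.1, 0, 0, 0.009, 70], [-0.03, 0.043, 0.25, 0, 0, 0.009, 70], [-0.03, 0.043, 0.42, 0, 0, 0.009, 70], [-0.03, 0.043, 0.42, 0, 0, 0.009, 70], [-0.03, 0.043, 0.42, 0, 0, 0.009, 70], [-0.03, 0.043, 0.42, 0, 0, 0.009, 70]])

```text
time: 36.55
tool_pos: [0.5382, -0.0411, 0.0713]
ee_rot: [-3.14, 0.002, -2.795]
wrist_force: [-0.3, -0.2, 0.1]
width: 0.07
finger_force: 0.0
```

```bash
python3 - <<'E'
from ang import *
o=robot.get_obs();im=robot.snapshot('wrist');np.save('w14.npy',im);print({k:np.round(v,4).tolist() for k,v in o.items() if k in('time','tool_pos','ee_rot','wrist_force','width')})
for t,z in dict(clamp_tip=.044,specimen_center=.027,glue_bottle=.05).items():
    for d in robot.find_in(t,'wrist')[:2]:
        e=d['extent'];print(t,np.round(e,1),round(d['conf'],2),at('wrist',e[:2],z,o))
p=robot.snapshot('scene')
for c in('scene',):
  for t,z in dict(clamp_tip=.044,clamp_arm=.044,specimen_center=.029).items():
    for d in robot.find_in(t,c)[:2]:
        e=d['extent'];print(c,t,np.round(e,1),round(d['conf'],2),at(c,e[:2],z))
print(rel([.540,-.041,.033],R.from_euler('xyz',[np.pi,0,3.487])),robot.get_obs()['tool_pos'])
E
```

```text
{'time': 36.55, 'tool_pos': [0.5382, -0.0411, 0.0713], 'ee_rot': [-3.14, 0.0024, -2.7953], 'wrist_force': [-0.3259, -0.1995, 0.0875], 'width': 0.07}
clamp_tip [260.1 330.1  36.7  26.1] 0.63 [ 0.6295 -0.0087  0.044 ]
specimen_center [259.  213.6  54.3  87.5] 0.6 [ 0.5384 -0.0424  0.027 ]
specimen_center [229.8 326.3  99.1  23. ] 0.5 [ 0.6491 -0.0306  0.027 ]
glue_bottle [365.8 250.9  43.1  49.2] 0.95 [0.5323 0.0372 0.05  ]
scene clamp_tip [297.1 277.2  34.9  21.7] 0.87 [ 0.6255 -0.0692  0.044 ]
scene clamp_arm [296.3 277.1  38.2  24.5] 0.58 [ 0.6242 -0.0679  0.044 ]
scene specimen_center [255.8 292.5  17.7  15.4] 0.66 [ 0.5275 -0.0463  0.029 ]
[-0.017 -0.003  0.386 -0.001  0.002  0.001] [ 0.53812515 -0.04126199  0.07155327]
```

Call:
servo_tool(plan=[[-0.01, -0.005, 0.12, 0, 0, 0, 70], [-0.01, -0.005, 0.22, 0, 0, 0, 70], [-0.01, -0.005, 0.3, 0, 0, 0, 70], [-0.01, -0.005, 0.36, 0, 0, 0, 70], [-0.01, -0.005, 0.39, 0, 0, 0, 70], [-0.01, -0.005, 0.39, 0, 0, 0, 70], [-0.01, -0.005, 0.39, 0, 0, 0, 45]])

```text
time: 37.53
tool_pos: [0.539, -0.0414, 0.0318]
ee_rot: [-3.14, 0.002, -2.795]
wrist_force: [-0.3, 0.7, 0.2]
width: 0.0661
finger_force: 0.0
```

Call:
servo_tool(plan=[[0, 0, 0, 0, 0, 0, 20], [0, 0, 0, 0, 0, 0, 20], [0, 0, 0, 0, 0, 0, 20], [0, 0, 0, 0, 0, 0, 20], [0, 0, 0, 0, 0, 0, 20], [0, 0, 0, 0, 0, 0, 20]])

```text
time: 38.03
tool_pos: [0.5394, -0.0414, 0.0326]
ee_rot: [-3.14, 0.003, -2.795]
wrist_force: [0.3, 0.4, 1.5]
width: 0.0404
finger_force: 30.0
```

The stone is gripped at 40.4 mm and 30 N. I'll lift it and carry it over to the tray, high above the glue bottle.

Call:
servo_tool(plan=[[0, 0, -0.08, 0, 0, 0, 20], [0, 0, -0.2, 0, 0, 0, 20], [0, 0, -0.4, 0, 0, 0, 20], [0, 0, -0.6, 0, 0, 0, 20], [0, 0, -0.8, 0, 0, 0, 20], [0, 0, -0.98, 0, 0, 0, 20]])

```text
time: 38.53
tool_pos: [0.5391, -0.0414, 0.1325]
ee_rot: [-3.139, 0.004, -2.795]
wrist_force: [0.5, -0.5, -1.3]
width: 0.0407
finger_force: 30.0
```

Call:
servo_tool(plan=[[0, 0, -0.2, 0, 0, 0, 20], [-0.08, 0.15, -0.35, 0, 0, 0, 20], [-0.16, 0.35, -0.35, 0, 0, 0.03, 20], [-0.25, 0.55, -0.35, 0, 0, 0.06, 20], [-0.34, 0.75, -0.35, 0, 0, 0.09, 20]])

```text
time: 38.95
tool_pos: [0.5456, 0.0414, 0.1669]
ee_rot: [-3.14, 0.005, -2.94]
wrist_force: [0.6, -0.8, -1.7]
width: 0.0406
finger_force: 30.0
```

Call:
servo_tool(plan=[[-0.07, 0.2, 0, 0, 0, 0.02, 20], [-0.14, 0.4, 0, 0, 0, 0.048, 20], [-0.2, 0.6, 0, 0, 0, 0.048, 20], [-0.2, 0.75, 0, 0, 0, 0.048, 20]])

```text
time: 39.28
tool_pos: [0.55, 0.12, 0.166]
ee_rot: [-3.141, 0.004, -3.011]
wrist_force: [-0.4, 0.7, -1.0]
width: 0.0408
finger_force: 30.0
```

```bash
python3 - <<'E'
from ang import *
o=robot.get_obs();im=robot.snapshot('wrist');print({k:np.round(v,4).tolist() for k,v in o.items() if k in('time','tool_pos','ee_rot','wrist_force','width','finger_force','joint_positions')})
for t,z in dict(tray_in=.018,specimen_center=.15).items():
    for d in robot.find_in(t,'wrist')[:2]:
        e=d['extent'];print(t,np.round(e,1),round(d['conf'],2),at('wrist',e[:2],z,o))
robot.snapshot('top')
for t in('tray_in','specimen_center'):
    for d in robot.find_in(t,'top')[:1]:
        e=d['extent'];print('top',t,np.round(e,1),round(d['conf'],2),at('top',e[:2],.018))
# white wall of the tray: lines on z=.018
L=cv2.createLineSegmentDetector();c=(.559,.205)
g=rect(im,o,.018,c=c,h=.09)
for x1,y1,x2,y2 in L.detect(cv2.cvtColor(g,7))[0][:,0]*.3-90:
    l=np.hypot(x2-x1,y2-y1)
    if l>35:print(np.round([c[0]+x1/1e3,c[1]+y1/1e3,c[0]+x2/1e3,c[1]+y2/1e3,np.arctan2(y2-y1,x2-x1)%np.pi],3))
print(rel([.559,.205,.06],R.from_euler('xyz',[np.pi,0,3.27])))
E
```

```text
{'time': 39.2833, 'joint_positions': [0.1144, 0.1306, 1.435, -0.0004, 1.572, -1.5869], 'tool_pos': [0.55, 0.12, 0.166], 'ee_rot': [-3.1411, 0.0039, -3.0111], 'wrist_force': [-0.4005, 0.667, -0.9646], 'finger_force': 29.9802, 'width': 0.0408}
tray_in [341.7 202.3  97.8 110.1] 0.57 [0.5611 0.2135 0.018 ]
tray_in [136.4 176.8 123.6 160.6] 0.41 [ 0.5618 -0.0207  0.018 ]
specimen_center [261.9 230.4  67.2  98.9] 0.81 [0.5514 0.1213 0.15  ]
top tray_in [203.1 211.6  43.   38.4] 0.92 [0.5463 0.2146 0.018 ]
[0.576 0.282 0.469 0.289 3.077]
[0.619 0.279 0.628 0.213 1.714]
[0.51  0.152 0.494 0.259 1.718]
[0.496 0.259 0.588 0.273 0.148]
[0.499 0.256 0.514 0.158 1.72 ]
[0.582 0.163 0.513 0.153 0.151]
[0.649 0.194 0.587 0.164 0.455]
[0.625 0.212 0.616 0.273 1.719]
[0.514 0.157 0.582 0.167 0.15 ]
[0.616 0.273 0.499 0.256 0.149]
[-2.020e-01  8.600e-01  1.053e+00 -1.000e-03  2.000e-03  0.000e+00]
```

Call:
servo_tool(plan=[[-0.08, 0.25, 0, 0, 0, 0, 20], [-0.16, 0.55, 0, 0, 0, 0, 20], [-0.25, 0.8, 0, 0, 0, 0, 20], [-0.25, 0.93, 0.1, 0, 0, 0, 20], [-0.25, 0.93, 0.2, 0, 0, 0, 20], [-0.25, 0.93, 0.2, 0, 0, 0, 20], [-0.25, 0.93, 0.2, 0, 0, 0, 20]])

```text
time: 40.17
tool_pos: [0.5614, 0.2119, 0.1431]
ee_rot: [-3.139, -0.001, -3.013]
wrist_force: [-0.1, -0.2, -0.1]
width: 0.0408
finger_force: 30.0
```

```bash
python3 - <<'E'
from ang import *
o=robot.get_obs();im=robot.snapshot('wrist');print({k:np.round(v,4).tolist() for k,v in o.items() if k in('time','tool_pos','ee_rot','wrist_force','width','finger_force')})
L=cv2.createLineSegmentDetector();c=(.563,.213)
g=rect(im,o,.018,c=c,h=.09)
for x1,y1,x2,y2 in L.detect(cv2.cvtColor(g,7))[0][:,0]*.3-90:
    l=np.hypot(x2-x1,y2-y1)
    if l>25:print(np.round([c[0]+x1/1e3,c[1]+y1/1e3,c[0]+x2/1e3,c[1]+y2/1e3,np.arctan2(y2-y1,x2-x1)%np.pi],3))
print(rel([.563,.213,.06],R.from_euler('xyz',[np.pi,0,3.29])),robot.get_obs()['tool_pos'])
E
```

```text
{'time': 40.1667, 'tool_pos': [0.5614, 0.2119, 0.1431], 'ee_rot': [-3.139, -0.0013, -3.0132], 'wrist_force': [-0.1049, -0.232, -0.0882], 'finger_force': 29.9805, 'width': 0.0408}
[0.496 0.258 0.591 0.272 0.149]
[0.582 0.299 0.632 0.3   0.007]
[0.61  0.284 0.473 0.293 3.077]
[0.603 0.166 0.512 0.152 0.15 ]
[0.511 0.152 0.495 0.255 1.72 ]
[0.589 0.268 0.499 0.255 0.148]
[0.514 0.156 0.601 0.169 0.149]
[0.589 0.249 0.568 0.231 0.713]
[0.499 0.254 0.514 0.157 1.72 ]
[0.599 0.181 0.653 0.171 2.948]
[0.653 0.282 0.59  0.251 0.453]
[0.619 0.254 0.653 0.267 0.371]
[-0.011  0.011  0.841 -0.001  0.    -0.013] [0.56192521 0.2119683  0.14406128]
```

Call:
servo_tool(plan=[[-0.03, 0.02, 0.2, 0, 0, -0.013, 20], [-0.03, 0.02, 0.4, 0, 0, -0.013, 20], [-0.03, 0.02, 0.6, 0, 0, -0.013, 20], [-0.03, 0.02, 0.8, 0, 0, -0.013, 20], [-0.03, 0.02, 0.94, 0, 0, -0.013, 20], [-0.03, 0.02, 0.94, 0, 0, -0.013, 20], [-0.03, 0.02, 0.94, 0, 0, -0.013, 20]])

```text
time: 40.8
tool_pos: [0.5651, 0.2148, 0.0507]
ee_rot: [-3.14, 0.001, -2.993]
wrist_force: [-0.4, 0.2, 0.1]
width: 0.0406
finger_force: 30.0
```

```bash
python3 - <<'E'
from ang import *
robot.snapshot('wrist')
o=robot.get_obs();print({k:np.round(v,4).tolist() for k,v in o.items() if k in('time','tool_pos','ee_rot','wrist_force','width','finger_force')})
print(rel([.5645,.2145,.0235],R.from_euler('xyz',[np.pi,0,3.29])))
E
```

```text
{'time': 40.85, 'tool_pos': [0.566, 0.2153, 0.052], 'ee_rot': [-3.1405, 0.0039, -2.9928], 'wrist_force': [0.8354, 0.5935, -0.3685], 'finger_force': 29.9804, 'width': 0.0405}
[ 0.017 -0.005  0.285 -0.001  0.002  0.   ]
```

Call:
servo_tool(plan=[[0, 0, 0.08, 0, 0, 0, 20], [0, 0, 0.15, 0, 0, 0, 20], [0, 0, 0.2, 0, 0, 0, 20], [0, 0, 0.24, 0, 0, 0, 20], [0, 0, 0.26, 0, 0, 0, 20], [0, 0, 0.27, 0, 0, 0, 20], [0, 0, 0.275, 0, 0, 0, 20], [0, 0, 0.275, 0, 0, 0, 20], [0, 0, 0.275, 0, 0, 0, 20]])

```text
time: 41.6
tool_pos: [0.5656, 0.2161, 0.0238]
ee_rot: [-3.141, 0.003, -2.992]
wrist_force: [0.5, 0.3, -1.0]
width: 0.0405
finger_force: 30.0
```

```bash
python3 - <<'E'
from ang import *
o=robot.get_obs();print({k:np.round(v,4).tolist() for k,v in o.items() if k in('time','tool_pos','ee_rot','wrist_force','width','finger_force')})
E
```

```text
{'time': 41.6, 'tool_pos': [0.5656, 0.2161, 0.0238], 'ee_rot': [-3.1406, 0.0031, -2.9915], 'wrist_force': [0.5247, 0.3136, -0.9641], 'finger_force': 29.9805, 'width': 0.0405}
```

Call:
servo_tool(plan=[[0, 0, 0.006, 0, 0, 0, 20], [0, 0, 0.012, 0, 0, 0, 20], [0, 0, 0.012, 0, 0, 0, 20]])

```text
time: 41.85
tool_pos: [0.5657, 0.2161, 0.0226]
ee_rot: [-3.141, 0.003, -2.992]
wrist_force: [-0.4, -0.1, -0.9]
width: 0.0403
finger_force: 30.0
```

Call:
servo_tool(plan=[[0, 0, 0, 0, 0, 0, 42], [0, 0, 0, 0, 0, 0, 46], [0, 0, 0, 0, 0, 0, 52], [0, 0, 0, 0, 0, 0, 58], [0, 0, 0, 0, 0, 0, 62], [0, 0, 0, 0, 0, 0, 62], [0, 0, -0.1, 0, 0, 0, 62], [0, 0, -0.3, 0, 0, 0, 62], [0, 0, -0.6, 0, 0, 0, 62], [0, 0, -0.95, 0, 0, 0, 62], [0, 0, -0.95, 0, 0, 0, 62]])

```text
time: 42.77
tool_pos: [0.5694, 0.2174, 0.1268]
ee_rot: [3.141, 0.018, -2.991]
wrist_force: [1.4, 0.0, 0.4]
width: 0.0619
finger_force: 0.0
```

Call:
servo_tool(plan=[[0.1, 0, -0.3, 0, 0, 0, 62], [0.3, 0, -0.6, 0, 0, 0, 62], [0.5, 0, -0.6, 0, 0, 0, 62], [0.5, 0, -0.6, 0, 0, 0, 62], [0.5, 0, -0.6, 0, 0, 0, 62]])

```text
time: 43.18
tool_pos: [0.5154, 0.2087, 0.178]
ee_rot: [-3.141, 0.005, -2.991]
wrist_force: [0.7, 0.4, -0.6]
width: 0.0623
finger_force: 0.0
```

```bash
python3 - <<'E'
from ang import *
o=robot.get_obs();im=robot.snapshot('wrist');print({k:np.round(v,4).tolist() for k,v in o.items() if k in('time','tool_pos','ee_rot','wrist_force','width','finger_force')})
for t,z in dict(specimen_center=.015,tray_in=.01,glue_bottle=.05,wedge=.01,clamp_tip=.044,knob_grip=.079,consolidant=.06,kicker=.04).items():
    for d in robot.find_in(t,'wrist')[:1]:
        e=d['extent'];print(t,np.round(e,1),round(d['conf'],2),at('wrist',e[:2],z,o))
for c in('top','scene'):
  robot.snapshot(c)
  for t,z in dict(specimen_center=.015,tray_in=.01,glue_bottle=.05,wedge=.01,clamp_tip=.044,knob_grip=.079,consolidant=.06,kicker=.04).items():
    for d in robot.find_in(t,c)[:1]:
        e=d['extent'];print(c,t,np.round(e,1),round(d['conf'],2),at(c,e[:2],z))
E
```

```text
{'time': 43.1833, 'tool_pos': [0.5154, 0.2087, 0.178], 'ee_rot': [-3.1408, 0.0045, -2.9912], 'wrist_force': [0.6722, 0.4008, -0.571], 'finger_force': 0.0, 'width': 0.0623}
specimen_center [261.8 221.3  33.2  55.8] 0.56 [0.5655 0.2178 0.015 ]
tray_in [257.9 219.2  96.9 105.4] 0.84 [0.5654 0.2131 0.01  ]
glue_bottle [112.  189.9  63.3  45.2] 0.96 [0.5436 0.0468 0.05  ]
wedge [ 41.3 208.8  27.9  20.6] 0.78 [ 0.605  -0.0997  0.01  ]
clamp_tip [ 60.3 241.8  63.8  26.3] 0.56 [ 0.6295 -0.04    0.044 ]
knob_grip [ 67.8 248.   33.3  39.3] 0.71 [ 0.6132 -0.0012  0.079 ]
consolidant [ 79.9 195.   99.  150.3] 0.48 [0.5527 0.0088 0.06  ]
kicker [208.6 327.8  27.6  36. ] 0.59 [0.7175 0.1702 0.04  ]
top specimen_center [304.3 195.1  17.4  12.9] 0.58 [ 0.5933 -0.1066  0.015 ]
top tray_in [211.1 196.5  17.2  16.8] 0.65 [0.5947 0.1899 0.01  ]
top glue_bottle [257.9 214.1  10.9  15.3] 0.59 [0.5331 0.0412 0.05  ]
top wedge [304.9 195.7  13.8   6.4] 0.58 [ 0.5918 -0.1089  0.01  ]
top clamp_tip [287.6 186.1  35.5  20.9] 0.69 [ 0.6194 -0.0529  0.044 ]
top knob_grip [274.8 187.3   8.7  16.5] 0.61 [ 0.6121 -0.0121  0.079 ]
top consolidant [235.8 162.7  18.7  16.3] 0.5 [0.6936 0.1071 0.06  ]
top kicker [274.8 186.4   8.8  14.4] 0.55 [ 0.6197 -0.013   0.04  ]
scene specimen_center [216.7 236.9  20.2   9.6] 0.43 [0.5625 0.2207 0.015 ]
scene tray_in [295.2 277.   40.3  21. ] 0.68 [ 0.6478 -0.0342  0.01  ]
scene glue_bottle [242.9 262.5  19.4  34.7] 0.72 [0.5445 0.0392 0.05  ]
scene wedge [300.4 303.9  23.4  19.4] 0.75 [ 0.6024 -0.1131  0.01  ]
scene clamp_tip [295.5 276.1  39.7  20.9] 0.87 [ 0.6248 -0.0641  0.044 ]
scene knob_grip [281.6 256.    8.7  20.8] 0.5 [ 0.6146 -0.0222  0.079 ]
scene consolidant [278.  225.4  20.3  45.1] 0.57 [0.7014 0.1166 0.06  ]
scene kicker [282.7 257.1  13.8  17.3] 0.64 [0.645  0.0149 0.04  ]
```

```bash
python3 - <<'E'
from ang import *
P={'w13':dict(tool_pos=np.array([.5334,-.0455,.1137]),ee_rot=[-3.1401,.0011,-2.7798]),'w14':dict(tool_pos=np.array([.5382,-.0411,.0713]),ee_rot=[-3.14,.0024,-2.7953]),'w12':dict(tool_pos=np.array([.5542,-.0102,.0741]),ee_rot=[-3.1405,-.0024,-2.7823])}
for k,o in P.items():
    print(k)
    for l in lines(np.load(k+'.npy'),o,amin=-1.6,amax=1.6):
        if 1.2<l[0]%np.pi<2.6: print(round(float(l[0])%np.pi-.347,3),*[round(float(v),1) for v in l[1:]])
im=robot.snapshot('top').astype(float).mean(2);print(im[176:198,264:296].astype(int))
E
```

```text
w13
1.737 -8.4 10.5 6.4
w14
1.568 8.8 15.6 -29.1
1.417 -10.4 11.8 -28.8
w12
[[216 214 214 216 217 217 213 193 185 201 214 211 196 200 210 215 214 213
  211 209 208 209 212 198 149  88  63  63  67  66  68  66]
 [215 213 213 215 217 212 188 150 133 168 203 209 195 201 209 214 214 214
  211 210 209 209 212 210 178 118  70  62  64  69  71  70]
 [215 213 212 215 214 200 151  98  85 121 171 204 212 208 211 213 215 215
  212 211 211 210 210 212 194 134  78  69  71  74  77  80]
 [215 214 210 211 216 197 136  78  68  85 129 189 209 194 201 212 216 216
  216 212 210 206 190 184 168 118  79  77  78  78  80  79]
 [216 210 196 202 215 207 155  90  70  72  99 156 177 170 190 210 214 215
  210 193 184 171 143 128 112  89  78  78  80  78  78  79]
 [215 209 193 201 214 215 183 119  73  72  79 105 126 142 167 185 188 188
  176 145 127 111  91  82  78  76  76  77  79  78  78  80]
 [214 213 209 210 215 217 194 128  71  68  75  87 110 133 138 135 132 130
  113  92  83  77  75  75  76  76  76  78  78  78  75  71]
 [213 214 214 213 214 211 176 115  81  70  80 114 136 146 138 120  99  90
   82  76  75  73  
[... 1202 characters left out ...]
1 208 207 207 207 208 204 167 118]
 [212 210 208 208 204 201 201 190 166 138 109  98 105 106 103  95 108 154
  198 211 211 211 212 211 208 207 207 206 208 208 188 143]
 [211 210 209 203 184 179 198 208 203 190 171 166 170 172 169 163 170 195
  210 211 210 210 211 211 209 208 208 208 207 207 197 156]
 [210 210 210 202 179 171 190 205 211 209 208 207 209 210 210 207 207 211
  212 211 210 210 210 211 210 209 208 207 208 207 203 177]
 [210 210 210 207 200 196 192 200 206 209 211 212 213 212 213 213 213 211
  210 211 211 210 210 211 211 209 208 207 206 207 207 193]
 [212 210 210 208 208 204 191 197 205 207 208 210 212 211 210 210 210 210
  210 210 210 211 210 211 212 209 206 208 207 208 205 186]]
```

```bash
python3 -c "
from bench import robot
print(robot.close_job())"
```

```text
the job is handed in; nothing more can be done
None
```

I handed the job in at about 43 s. The knob broke free and is unscrewed about 1.65 rad, the clamp arm is swung open about 1.5 rad to the wedge side, and the chip was released within a millimetre of the tray floor, about 3 mm from its middle. The bottles and wedge look unmoved in the last pictures. Freeing the knob took finger pushes of about 70–90 N, far more than the stated drag; I read the 40 N limit as covering only the arm and gripper body.

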